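Load the vial rack into the autosampler

ROBOT

A 6-joint arm with a two-finger parallel gripper is mounted at the origin on the work surface. World frame = base frame: x ahead of the robot, y to its left, z up, the work surface at z = 0. Lengths are in mm, angles in rad, forces in N, time in s.
With the tool pointing down it reaches from about 300 to 875 mm from the base axis. Payload 6.4 kg.
Tool frame: the origin (TCP) lies where the fingers leave the gripper's body, on its centre line; the fingertips stand 64 mm ahead of it and the grasp point (between the pads) lies 45 mm ahead of it; z points along the fingers, y is the direction in which the jaws open and shut (so a half turn about z gives the same grasp; the last joint's range is limited). The gripper opens to 88 mm and grips with 3 to 60 N. Pads are 18 mm wide; open, the fingers measure 123 mm over their backs; the gripper's body (75 mm by 187 mm) begins 45 mm behind the grasp point.
Start: joints at [0.929, 0.181, 1.607, -0, 1.354, -0.206], TCP at [242.719, 521.276, 302.714] pointing down, gripper open.
Joint ranges: [-2.99, 2.99], [-0.89, 2.07], [0.3, 2.58], [-1.14, 4.28], [0, 2.63], [-3.12, 3.12]. Speed limits (rad/s): [2.57, 2.57, 3.01, 3.14, 3.14, 3.14].

INTERFACE

Orientations are given as a unit quaternion [w, x, y, z].
In Python, from rig import robot, optics gives the robot as it stands. The module is installed in compiled form; this text tells all that it offers.
- The arm moves only by the tool apply_moves, never from a script. Its argument "targets" is a list of rows, each a list of 3 entries, a list of its own where there are three numbers: the shift along the world's x, y, z in mm, then the turn, a rotation vector about the world's x, y, z in degrees, then the opening, from 0 (shut) to 1 (fully open). In form: [[[x, y, z], [rx, ry, rz], hand], ...]. A call has 1 to 5 rows; each row is the pose to reach, as a shift and turn from the pose measured when the call began; what a row does not reach only later rows make up. A row lasts 1/10 s, in which the tool goes at most 50 mm and 8.59 degrees, less where a joint would pass 70% of its speed; a pose out of reach is approached as far as the arm can. A call with a gripper value outside its range is refused whole. The fingers move at their own pace and stop on an object; the grip force is fixed at half the most. Time passes only in rows, so rows that repeat a pose let the fingers close. It gives the time, the measured TCP pose, the force and the opening at its end, in the units of the state.
- robot.sense(): the state, without advancing time (a new reading comes with each control period).
- optics.snapshot(name): name is "side" or "top"; returns a dict with "frame" (384x512x3 uint8, red, green, blue), "fx", "fy", "cx", "cy" (pixels), "distortion" ([k1, k2, p1, p2, k3] as OpenCV has them; the pictures are not rectified), "pose" (4x4, takes a point from camera to world coordinates). Camera axes: x right, y down, z forward; pixel columns grow to the right and rows downward; lengths in mm; the calibration is good to about 2 mm. A picture is of the moment at which its call begins. There is no depth.
- robot.hand_in(): hands the job in, once; it reports no verdict.
The state is a dict: "time_s": time; "joints": joint angles; "joint_vel": joint speeds; "joint_efforts": joint torques, N m; "ee_pos": TCP position; "orientation": TCP orientation; "wrist_force": force on the tool from outside, world axes, zero at the start; "moment": the same for the moment, N m; "gripper_width": finger opening in mm.
Only numpy, scipy, OpenCV 4.12 (cv2) and the standard library are available. Lean on these libraries where they do the work, as an engineer would, in place of code of your own. Each camera call takes 0.05 s, during which the arm holds its last target.

TASK

Load the silver rack of brown vials into the autosampler: set its leading end up on the sill in the mouth of the lane and let go, then take hold of it again at its tail, by the yellow finger grip or from behind, and ease it along the lane until the spring catch clicks into the notch in its side; leave it there. Do not slam it or tip the vials out, and leave the blue rack and the other things on the bench where they are.

Things in the scene. Friction and masses are not known exactly. Their poses are not given: they have to be found in the camera images.
- sampler: White vial autosampler, fixed. Origin: middle of the sill (front edge of its grey metal bed), at bench height; x points along the lane into the machine, z up, so +y is left for someone pushing. Bed: x 0 to 145, y -75 to 75 mm, top 12 mm above the bench, so the sill is a 12 mm step. Friction on bed and guides about 0.3. White housing behind: x 145 to 365, y -120 to 120, 235 mm high
- lane_mouth (a point): Middle of the lane's mouth, on the bed, 20 mm past the sill; axes as the sampler's. Two dark guides, 18 mm high above the bed, run from here inwards with inner faces 64 mm apart (32 mm each side); towards the sill they flare out to about 43 mm each side
- lane_end (a point): Middle of the lane's end, on the bed: face of the black rubber end stop, 130 mm past the sill; axes as the sampler's. A dark sampling head hangs over the lane here (90 to 145 mm past the sill, 40 mm to each side, underside 90 mm above the bench)
- catch (a joint): Spring catch (m): 10 mm steel ball sticking 7.5 mm out of the left guide, 90 mm past the sill, in a brass block (24 mm along the lane, reaching 68 mm left of the middle, top 32 mm above the bench). 0 = fully out: lane empty, or clicked into the rack's notch; 0.0025 to 0.006 = pressed back by the rack's wall. Pushing the rack past it takes about 8 to 15 N
- rack_center (a point): The rack to load: bare aluminium, 32 brown vials, 160 x 60 mm, 0.35 to 0.6 kg. This is its balance point, on its middle line, 75 mm behind the leading end, 13 mm above the underside. x points to the leading end, z up. Front 120 mm: vial block, side walls 26 mm high, vial caps up to 41 mm. Rear 40 mm: tail plate 12 mm high, with the yellow finger grip
- rack_grip (a point): Upper part of the rack's yellow finger grip: an upright fin 26 mm long (along the rack), 14 mm thick (across), from 12 to 48 mm above the rack's underside; this point is 36 mm above the underside, on the middle line, 142 mm behind the leading end
- rack_lead (a point): Middle of the lower edge of the rack's leading end (on its underside). The front corners are bevelled 7 mm. The notch for the catch, 12 mm wide, is in the left (+y) wall, 38 mm behind the leading end; with the catch in it the leading end lies 128 mm past the sill, 2 mm short of the end stop
- rack: The same rack; origin at the centre of its underside, 80 mm behind the leading end, x towards the leading end
- spare_center (a point): Balance point of the other rack, not to be touched: same shape and size, dark blue with clear vials
- reagent_mid (a point): Small brown reagent bottle, 48 mm diameter, 100 mm high; its centre. Bystander
- beaker_mid (a point): Small glass beaker, 54 mm diameter, 68 mm high; its centre. Bystander
- corkring_mid (a point): Cork ring for flasks, 80 mm diameter, 28 mm high; its centre. Bystander
Things that resemble listed ones, but are neither listed nor needed, are in the scene too. Leave any purple look-alike of the rack alone.

How it is judged (in metres and radians):
On the way, in this order (a step that is already met when the one before it is completed fails the run):
1. the rack's leading end rests over the sill in the mouth of the lane (15 to 110 mm past the sill), the right way round, and the rack is let go and at rest (x of rack_lead in the frame of sampler between 0.015 and 0.11 m and y of rack_lead in the frame of sampler between -0.02 and 0.02 m and z of rack_lead in the frame of sampler above 0.01 m and x of rack_grip in the frame of sampler below 0 m and contact force between the fingers and rack below 0.2 N and linear speed of rack below 0.02 m/s), for 0.3 s.
2. the rack lies flat and home in the lane with the spring catch in its notch (x of rack_lead in the frame of sampler between 0.125 and 0.1315 m and value of joint catch below 0.002 m and y of rack_lead in the frame of sampler between -0.005 and 0.005 m and angle between rack's own z axis and vertical below 0.04 rad), for 0.2 s.
At the end, for the whole second after the job is handed in: The rack of brown vials lies flat in the lane, leading end first, straight (within 3 degrees), its leading end 125 to 131.5 mm past the sill, the catch sprung out into its notch (less than 2 mm pressed back), at rest and let go (all of step 2 and angle between the x axis of rack and the x axis of sampler, either way round below 0.06 rad and linear speed of rack below 0.01 m/s); the robot touches nothing.
It fails at once if the rack tipped by more than 30 degrees (the vials would fall out) (angle between rack's own z axis and vertical above 0.52 rad).
It fails at once if the rack slammed or forced against the autosampler (over 60 N) (contact force between rack and sampler above 60 N).
It fails at once if a bystander moved by more than 20 mm (distance of any of spare_center, reagent_mid, beaker_mid, corkring_mid from where it was at the start of the episode above 0.02 m).
It also fails if it takes over 56 s, if anything falls off the work surface, if the arm or the gripper's body presses on something with over 40 N, if the wrist force passes 120 N, or if a joint passes its speed limit or range.

## Working session

There is one attempt and no reset: what is moved stays moved. The work goes in short steps, Python scripts to look and compute and a tool call to move; the robot and the scene stay as the last step left them, time stands still between calls to the robot, and variables do not carry over. Pictures are saved under pics/ and viewed, and the job is handed in when it is done.

Besides the shell and the picture viewer there is one more tool, called as a command line: name --argument value ..., lists and objects as JSON in quotes. apply_moves: Moves the arm, as the interface text tells. Its arguments: {"type":"object","properties":{"targets":{"type":"array","items":{"type":"array"}}},"required":["targets"]}

```bash
mkdir -p pics
cat > h.py <<'E'
import numpy as np, cv2, pickle
from rig import robot, optics
def snap(n,f):
    s=optics.snapshot(n); cv2.imwrite('pics/'+f+'.png',cv2.cvtColor(s['frame'],cv2.COLOR_RGB2BGR)); pickle.dump(s,open('pics/'+f+'.pkl','wb')); return s
def load(f): return pickle.load(open('pics/'+f+'.pkl','rb'))
def K(s): return np.array([[s['fx'],0,s['cx']],[0,s['fy'],s['cy']],[0,0,1.]])
def ray(s,uv,z):
    p=cv2.undistortPoints(np.array([[uv]],float),K(s),np.array(s['distortion'],float))[0,0]
    T=np.array(s['pose']); d=T[:3,:3]@np.array([p[0],p[1],1]); o=T[:3,3]
    return o+d*(z-o[2])/d[2]
def proj(s,P):
    Ti=np.linalg.inv(np.array(s['pose']))
    r,_=cv2.Rodrigues(Ti[:3,:3]); return cv2.projectPoints(np.array(P,float).reshape(-1,3),r,Ti[:3,3],K(s),np.array(s['distortion'],float))[0][:,0]
def crop(f,x0,y0,x1,y1,k,o):
    im=cv2.imread('pics/'+f+'.png')[y0:y1,x0:x1]; cv2.imwrite('pics/'+o+'.png',cv2.resize(im,None,fx=k,fy=k,interpolation=cv2.INTER_CUBIC))
E
python3 - <<'E'
from h import *
for n in('top','side'):
    s=snap(n,n+'0'); print(np.round(s['pose'],2).tolist(),s['fx'],s['cx'],s['cy'],s['distortion'])
print(robot.sense())
E
```

```text
[[0.0, -0.99, 0.15, 363.54], [-1.0, -0.0, 0.0, -88.62], [-0.0, -0.15, -0.99, 1405.78], [0.0, 0.0, 0.0, 1.0]] 441.7600104539997 259.74652470885763 189.37682309560208 [-0.0610847  0.         0.         0.         0.       ]
[[0.74, -0.41, 0.53, 95.77], [-0.67, -0.48, 0.57, -642.37], [0.02, -0.78, -0.63, 658.23], [0.0, 0.0, 0.0, 1.0]] 373.37647673281805 265.0973361161972 191.54517285846322 [-0.0035206  0.         0.         0.         0.       ]
{'time_s': 0.1, 'joints': array([ 9.28733821e-01,  1.81457536e-01,  1.60786688e+00, -3.31438025e-05,
        1.35379012e+00, -2.06315086e-01]), 'joint_vel': array([-9.63438319e-04, -4.62896133e-05, -2.16281946e-03, -2.27215147e-03,
       -7.16316185e-04, -8.86899923e-04]), 'joint_efforts': array([ 7.92990140e-04, -4.34819841e+01, -3.42699909e+01,  7.04822992e-02,
        3.39495752e-02,  3.72348552e-06]), 'ee_pos': array([242.47554202, 520.96902664, 301.92521092]), 'orientation': array([-2.98442444e-04,  2.16150532e-01,  9.76359754e-01, -7.00159735e-04]), 'wrist_force': array([-0.07393693,  0.13815214, -0.14634649]), 'moment': array([ 0.01909957, -0.01398865, -0.02008199]), 'gripper_width': 88.4757518219814}
```

View pics/top0.png

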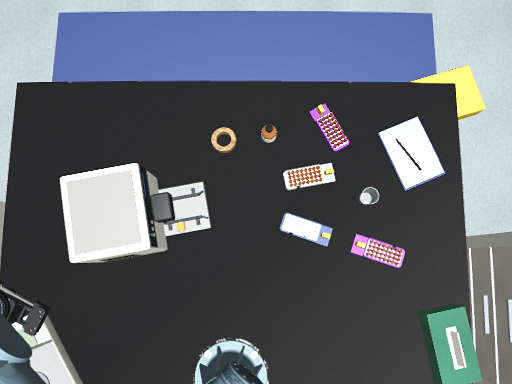

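View pics/side0.png

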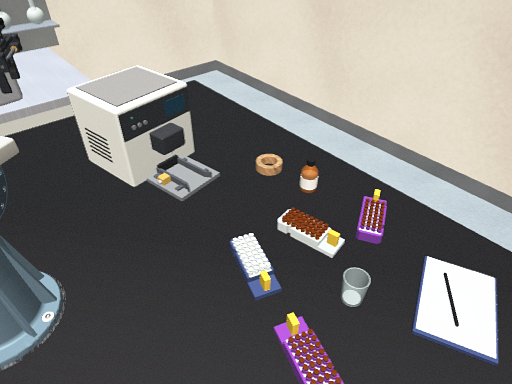

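The candidates in the top picture are:
- white/silver body with brown vials at (309,176)
- purple with brown vials at (330,127) and (378,251)
- blue with clear vials at (307,229)

Only (309,176) fits the description, so I'll confirm it in crops.

Run:
```python
from h import *
crop('top0',270,150,350,210,10,'c1'); crop('top0',140,170,220,240,8,'c2'); crop('side0',265,190,365,265,8,'c3'); crop('side0',140,120,240,200,8,'c4')
```

```text
(no output)
```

View pics/c1.png

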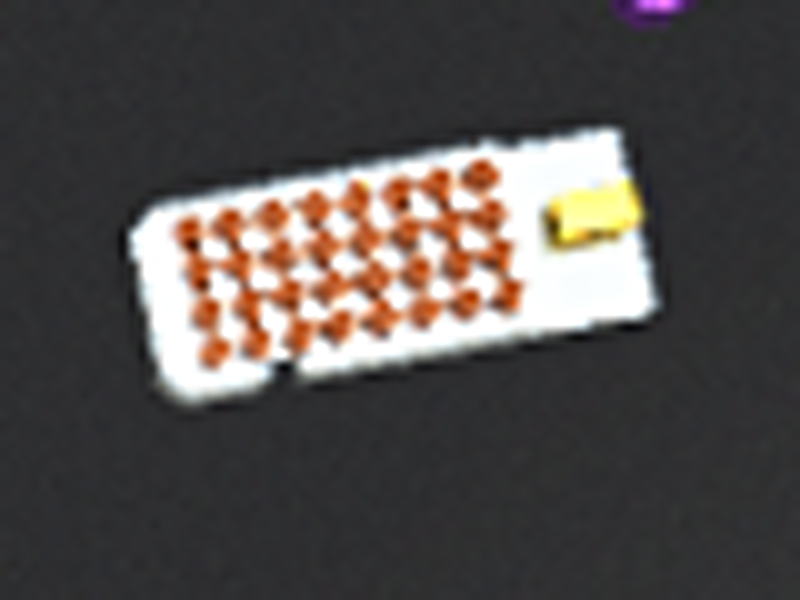

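View pics/c2.png

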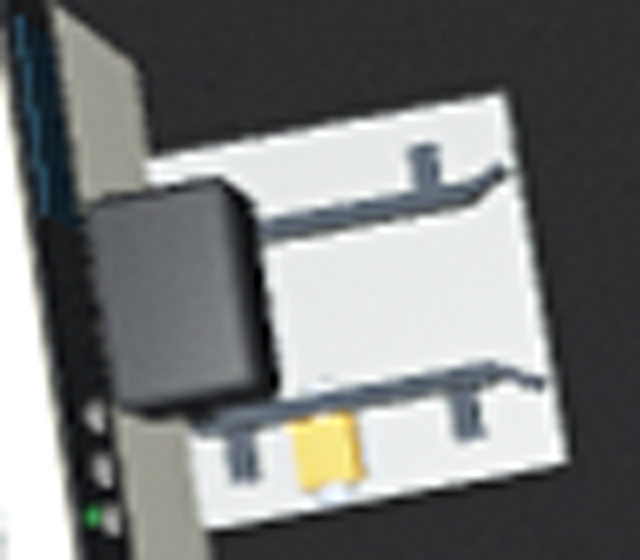

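View pics/c3.png

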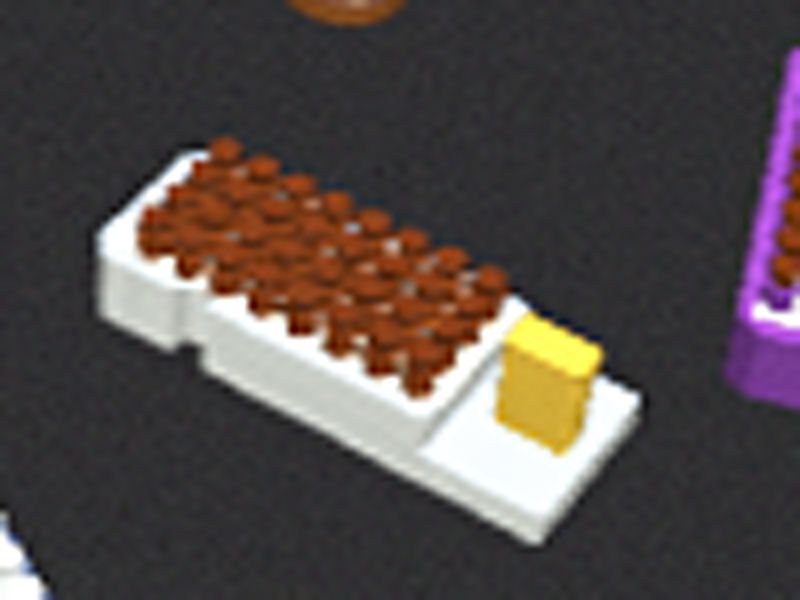

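View pics/c4.png

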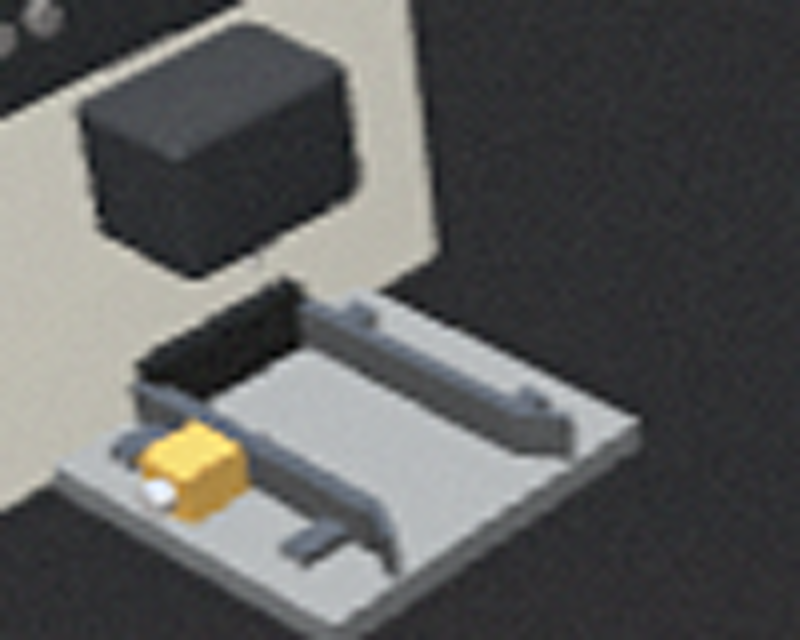

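The crops confirm it: (309,176) has a bare body, brown caps and the yellow grip at the right. Its notch, near (298,187), is on the side towards the robot, which is the rack's left wall, and its leading end points at the sampler. The sampler's sill runs from (203,181) to (211,227). Next I'll fit both poses with the two views.

```bash
cat > fit.py <<'E'
from h import *
from scipy.optimize import least_squares
def fit(obs,x0,z0=0):
    # obs: list (snap, origin, scale, [(cropuv),(xyz local)])
    def f(p):
        c,s=np.cos(p[2]),np.sin(p[2]); r=[]
        for S,o,k,L in obs:
            uv=np.array([l[0] for l in L],float); uv=(uv+.5)/k-.5+np.array(o)
            P=np.array([l[1] for l in L],float); W=np.c_[p[0]+c*P[:,0]-s*P[:,1],p[1]+s*P[:,0]+c*P[:,1],P[:,2]+z0]
            r.append((proj(S,W)-uv).ravel())
        return np.concatenate(r)
    q=least_squares(f,x0,loss='soft_l1'); return q.x,f(q.x)
E
python3 - <<'E'
from fit import *
t,s=load('top0'),load('side0')
rt=(t,(270,150),10,[((620,130),(-80,-30,12)),((656,315),(-80,30,12)),((190,403),(73,30,26)),((160,385),(80,23,26)),((132,232),(80,-23,26)),((155,205),(73,-30,26)),((635,183),(-75,-7,48)),((643,217),(-75,7,48))])
rs=(s,(265,190),8,[((640,398),(-80,-30,12)),((540,528),(-80,30,12)),((525,313),(-49,-7,48)),((603,350),(-75,-7,48)),((582,377),(-75,7,48)),((418,413),(-40,30,26)),((98,240),(80,23,26))])
st=(t,(140,170),8,[((506,92),(0,-75,12)),((568,462),(0,75,12)),((278,390),(90,40,120)),])
ss=(s,(140,120),8,[((640,425),(0,-75,12)),((330,628),(0,75,12)),((195,278),(90,40,90)),((355,190),(90,-40,90))])
st=(st[0],st[1],8,st[3][:2])
x0r=[480,-200,1.6];x0s=[440,60,1.6]
for n,o,x0 in(('rack',[rt,rs],x0r),('rack t',[rt],x0r),('rack s',[rs],x0r),('samp',[st,ss],x0s),('samp t',[st],x0s),('samp s',[ss],x0s)):
    p,r=fit(o,x0);print(n,np.round(p,3),np.round(r,1).tolist())
E
```

```text
rack [ 619.555 -244.104   33.184] [-0.4, -0.0, 0.0, -0.5, 0.2, -0.9, 0.6, -0.8, 0.5, 0.4, -0.1, 0.6, -0.1, -0.4, 0.1, 0.5, -0.6, 0.3, -0.1, -0.9, -0.3, -0.1, -0.1, 0.1, -0.3, 0.2, 0.6, 1.4, 0.0, -0.4]
rack t [ 619.118 -243.812    1.764] [-0.5, 0.2, -0.1, -0.3, 0.1, -0.9, 0.4, -0.8, 0.4, 0.5, -0.2, 0.6, -0.1, -0.2, 0.0, 0.7]
rack s [ 619.712 -244.236  460.444] [-0.5, 0.2, 0.0, -1.0, -0.2, -0.2, 0.0, 0.1, -0.2, 0.2, 0.8, 1.4, 0.1, -0.3]
samp [528.25   83.132   1.756] [-0.3, 0.2, -0.4, 0.1, -0.6, -0.4, 0.0, -0.2, 0.2, 1.8, 1.9, 0.7]
samp t [528.691  81.948   8.04 ] [0.0, 0.1, -0.0, -0.1]
samp s [528.567  84.72   -4.527] [-0.8, -0.7, -0.2, -0.6, -0.0, 1.5, 1.7, 0.5]
```

```bash
cat > ov.py <<'E'
from h import *
def ov(f,poses,box,k,o):
    s=load(f); x0,y0,x1,y1=box
    im=cv2.resize(cv2.imread('pics/'+f+'.png')[y0:y1,x0:x1],None,fx=k,fy=k,interpolation=cv2.INTER_CUBIC)
    for p,polys,col in poses:
        c,sn=np.cos(p[2]),np.sin(p[2])
        for L in polys:
            P=np.array(L,float); W=np.c_[p[0]+c*P[:,0]-sn*P[:,1],p[1]+sn*P[:,0]+c*P[:,1],P[:,2]]
            uv=((proj(s,W)-[x0,y0]+.5)*k-.5)
            cv2.polylines(im,[np.round(uv*8).astype(int).reshape(-1,1,2)],False,col,1,cv2.LINE_AA,3)
    cv2.imwrite('pics/'+o+'.png',im)
SAMP=[[(0,-75,12),(0,75,12),(145,75,12)],[(0,-75,12),(145,-75,12)],[(20,32,30),(130,32,30)],[(20,-32,30),(130,-32,30)],[(20,32,12),(130,32,12),(130,-32,12),(20,-32,12)],
 [(90,-40,90),(90,40,90)],[(78,68,32),(102,68,32)]]
RACK=[[(-80,-30,12),(-80,30,12),(-40,30,12)],[(-40,30,26),(73,30,26),(80,23,26),(80,-23,26),(73,-30,26),(-40,-30,26),(-40,30,26)],[(-75,-7,48),(-75,7,48),(-49,7,48),(-49,-7,48),(-75,-7,48)],[(-80,30,0),(73,30,0),(80,23,0)]]
E
python3 - <<'E'
from ov import *
p=(528.3,83.1,1.756)
ov('top0',[(p,SAMP,(0,0,255))],(140,170,220,240),8,'o1');ov('side0',[(p,SAMP,(0,0,255))],(140,120,240,200),8,'o2')
E
```

```text
(no output)
```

View pics/o1.png

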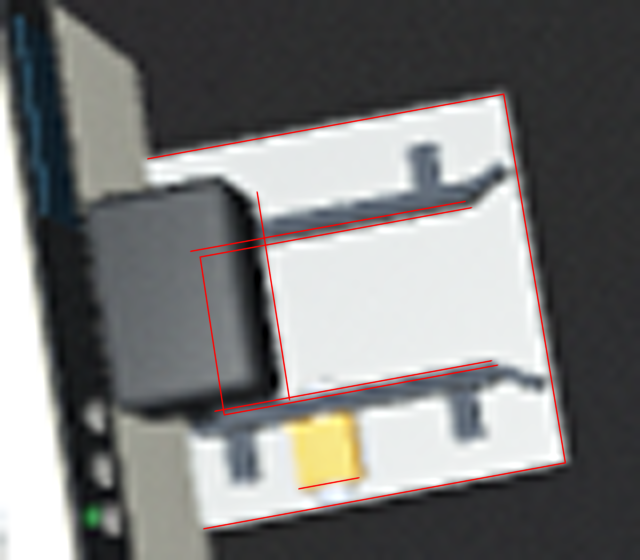

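View pics/o2.png

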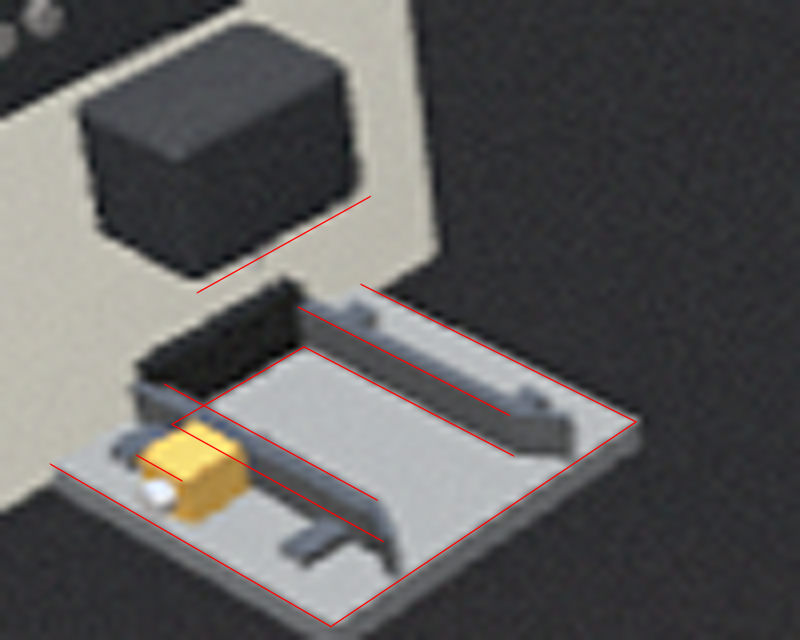

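The overlay matches the sampler within about 1 mm. Working poses are sampler ≈ (528.5, 82.6, 1.756 rad) and rack ≈ (619.4, -244.0, 1.767 rad). The rack already points down the lane, 180 mm or more clear. The plan:
1. Grip the body at the balance point.
2. Set the lead about 50 mm past the sill with the tail down, and let go.
3. Regrip the fin, level the rack and push it in.

```bash
cat > go.py <<'E'
from h import *
from scipy.spatial.transform import Rotation as R
SA=np.array([528.5,82.6]);TH=1.756
def samp(x,y,z): c,s=np.cos(TH),np.sin(TH); return np.array([SA[0]+c*x-s*y,SA[1]+s*x+c*y,z])
def tosamp(P): c,s=np.cos(TH),np.sin(TH); d=np.array(P[:2])-SA; return np.array([c*d[0]+s*d[1],-s*d[0]+c*d[1]])
def toolR(th,pitch=0):
    # tool z down, tool y along heading+90 ; pitch>0: nose up (rotates about -yaxis of rack)
    x=np.array([np.cos(th),np.sin(th),0]);y=np.array([-np.sin(th),np.cos(th),0])
    # candidate tool axes: z=-Z, y=+-y
    best=[]
    for sg in(1,-1):
        Y=sg*y;Z=np.array([0,0,-1.]);X=np.cross(Y,Z)
        best.append(R.from_rotvec(-pitch*y)*R.from_matrix(np.c_[X,Y,Z]))
    return best
def cur():
    st=robot.sense();q=st['orientation'];return st,R.from_quat([q[1],q[2],q[3],q[0]])
def delta(grasp,th,pitch=0,off=45):
    st,r=cur()
    c=[(t*r.inv(),t) for t in toolR(th,pitch)]
    d,t=min(c,key=lambda a:a[0].magnitude())
    tcp=np.array(grasp)-off*t.as_matrix()[:,2]
    print('tcp',np.round(st['ee_pos'],1),'grasp',np.round(st['ee_pos']+45*r.as_matrix()[:,2],1),'F',np.round(st['wrist_force'],1),'w',round(st['gripper_width'],1),'t',st['time_s'])
    print('shift',np.round(tcp-st['ee_pos'],1).tolist(),'rot',np.round(np.degrees(d.as_rotvec()),2).tolist())
E
python3 -c "
from go import *
delta((618.4,-239.1,200),1.767)"
```

```text
tcp [242.5 521.  301.9] grasp [242.4 520.9 256.9] F [-0.1  0.1 -0.1] w 88.5 t 0.1
shift [375.9, -760.1, -56.9] rot [0.04, -0.08, -53.79]
```

apply_moves --targets '[[[0, 0, 40], [0, 0, 0], 1], [[0, 0, 80], [0, 0, 0], 1], [[20, -40, 120], [0, 0, -5], 1], [[40, -85, 130], [0, 0, -12], 1], [[60, -130, 130], [0, 0, -20], 1]]'

```text
time_s: 0.6
ee_pos: [299.7, 397.7, 434.0]
orientation: [0.001, 0.384, 0.923, 0.001]
wrist_force: [0.6, -0.1, 0.8]
gripper_width: 88.2
```

apply_moves --targets '[[[20, -45, 0], [0, 0, -8], 1], [[40, -90, 0], [0, 0, -16], 1], [[60, -135, 0], [0, 0, -24], 1], [[80, -180, 0], [0, 0, -30], 1], [[100, -225, 0], [0, 0, -34], 1]]'

```text
time_s: 1.1
ee_pos: [399.8, 170.8, 433.8]
orientation: [0.001, 0.639, 0.77, 0.001]
wrist_force: [0.4, 0.4, -0.7]
gripper_width: 88.1
```

apply_moves --targets '[[[22, -44, 0], [0, 0, 0], 1], [[44, -88, 0], [0, 0, 0], 1], [[66, -132, 0], [0, 0, 0], 1], [[88, -176, 0], [0, 0, 0], 1], [[110, -220, 0], [0, 0, 0], 1]]'

```text
time_s: 1.6
ee_pos: [510.2, -51.3, 433.5]
orientation: [0.001, 0.639, 0.769, 0.001]
wrist_force: [0.3, 0.5, 1.0]
gripper_width: 88.3
```

```bash
python3 -c "
from go import *
delta((618.4,-239.1,100),1.767)"
```

```text
tcp [510.2 -51.3 433.5] grasp [510.3 -51.3 388.5] F [0.3 0.5 1. ] w 88.3 t 1.6
shift [108.2, -187.8, -288.5] rot [-0.04, 0.14, 0.63]
```

apply_moves --targets '[[[22, -38, -20], [0, 0, 0.6], 1], [[44, -76, -40], [0, 0, 0.6], 1], [[66, -114, -60], [0, 0, 0.6], 1], [[88, -152, -85], [0, 0, 0.6], 1], [[108, -188, -110], [0, 0.1, 0.6], 1]]'

```text
time_s: 2.1
ee_pos: [618.8, -241.0, 322.1]
orientation: [-0.0, 0.635, 0.773, 0.0]
wrist_force: [1.0, 0.1, -0.5]
gripper_width: 88.1
```

apply_moves --targets '[[[0, 0, -40], [0, 0, 0], 1], [[0, 0, -80], [0, 0, 0], 1], [[0, 0, -120], [0, 0, 0], 1], [[0, 0, -160], [0, 0, 0], 1], [[0, 0, -180], [0, 0, 0], 1]]'

```text
time_s: 2.6
ee_pos: [616.5, -239.8, 137.0]
orientation: [-0.004, 0.635, 0.773, -0.0]
wrist_force: [-0.9, 0.6, 1.1]
gripper_width: 88.5
```

```bash
python3 -c "
from go import *
delta((618.4,-239.1,22),1.767)
snap('top','top1');snap('side','side1')
crop('top1',255,130,375,220,6,'d1');crop('side1',250,130,380,270,5,'d2')"
```

```text
tcp [ 616.5 -239.8  137. ] grasp [ 616.3 -239.6   92. ] F [-0.9  0.6  1.1] w 88.5 t 2.6
shift [1.9, 0.7, -70.0] rot [-0.26, -0.32, 0.06]
```

View pics/d1.png

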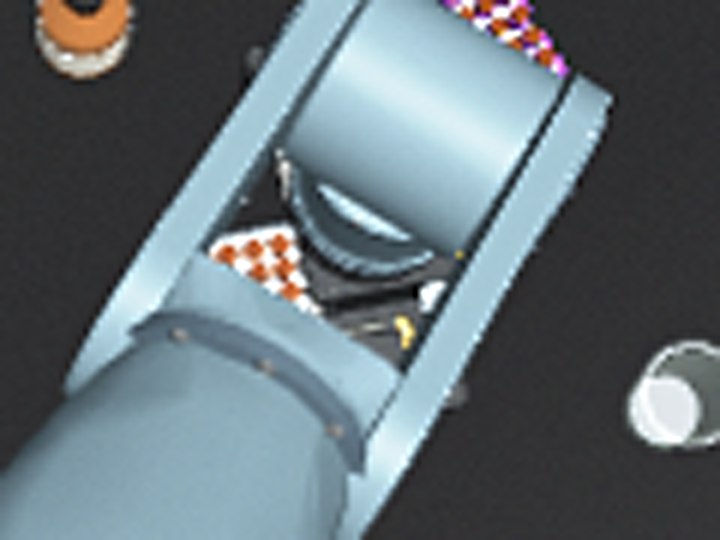

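View pics/d2.png

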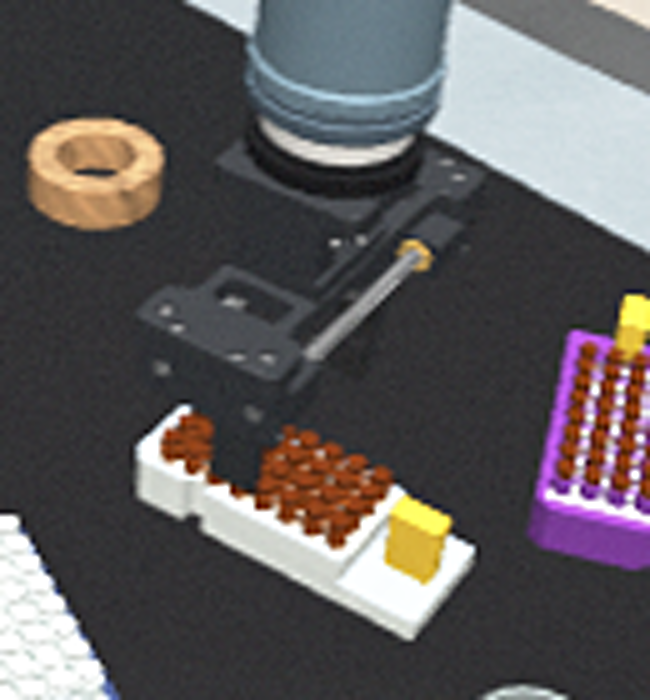

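The gripper sits square over the rack, with the near finger at about (298,225) in the side view. The jaws straddle the rack, so I descend and grip.

apply_moves --targets '[[[2, 1, -20], [-0.3, -0.3, 0], 1], [[2, 1, -40], [-0.3, -0.3, 0], 1], [[2, 1, -55], [-0.3, -0.3, 0], 1], [[2, 1, -64], [-0.3, -0.3, 0], 1], [[2, 1, -69], [-0.3, -0.3, 0], 1]]'

```text
time_s: 3.2
ee_pos: [618.4, -238.7, 68.1]
orientation: [-0.001, 0.635, 0.773, -0.0]
wrist_force: [-0.6, 0.8, -0.3]
gripper_width: 88.3
```

```bash
python3 -c "
from go import *
delta((618.4,-239.1,22),1.767)"
```

```text
tcp [ 618.4 -238.7   68.1] grasp [ 618.3 -238.7   23.1] F [-0.6  0.8 -0.3] w 88.3 t 3.2
shift [0.0, -0.4, -1.1] rot [-0.0, -0.09, 0.06]
```

apply_moves --targets '[[[0, 0, -1], [0, 0, 0], 0.85], [[0, 0, -1], [0, 0, 0], 0.75], [[0, 0, -1], [0, 0, 0], 0.65], [[0, 0, -1], [0, 0, 0], 0.6], [[0, 0, -1], [0, 0, 0], 0.5]]'

```text
time_s: 3.7
ee_pos: [619.0, -239.0, 68.0]
orientation: [0.0, 0.635, 0.773, -0.0]
wrist_force: [0.9, 0.9, 2.7]
gripper_width: 59.7
```

apply_moves --targets '[[[0, 0, 0], [0, 0, 0], 0.5], [[0, 0, 0], [0, 0, 0], 0.5], [[0, 0, 5], [0, 0, 0], 0.5], [[0, 0, 15], [0, 0, 0], 0.5], [[0, 0, 30], [0, 0, 0], 0.5]]'

```text
time_s: 4.2
ee_pos: [618.1, -238.5, 97.5]
orientation: [-0.001, 0.635, 0.773, -0.001]
wrist_force: [-0.3, 0.8, -3.9]
gripper_width: 59.4
```

```bash
python3 -c "
from go import *
delta((618.4,-239.1,22),1.767)
snap('side','side2')
crop('side2',250,110,380,270,4,'d3')"
```

```text
tcp [ 618.1 -238.5   97.5] grasp [ 617.9 -238.4   52.5] F [-0.3  0.8 -3.9] w 59.4 t 4.2
shift [0.3, -0.6, -30.5] rot [-0.04, -0.15, 0.06]
```

View pics/d3.png

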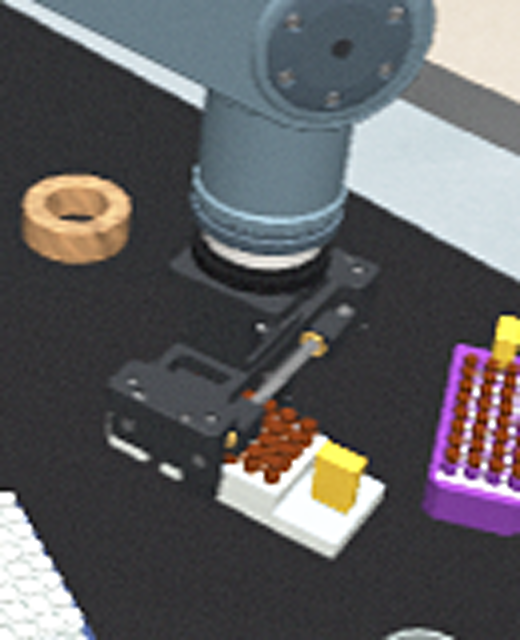

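The rack is lifted level. Next I carry it to just short of the sill and pitch its nose up about 6°.

```bash
python3 -c "
from go import *
delta(samp(-110,0,50),TH,0.11)"
```

```text
tcp [ 620.  -239.5  101.4] grasp [ 620.1 -239.6   56.4] F [ 2.3 -1.1 -2.8] w 59.8 t 4.25
shift [-70.3, 209.1, -6.7] rot [6.31, 1.32, -0.57]
```

apply_moves --targets '[[[-10, 30, 0], [0, 0, 0], 0.5], [[-22, 65, 0], [1.5, 0.3, -0.2], 0.5], [[-34, 100, 0], [3, 0.6, -0.3], 0.5], [[-46, 135, 0], [4.5, 1, -0.5], 0.5], [[-57, 168, -2], [6.3, 1.3, -0.6], 0.5]]'

```text
time_s: 4.75
ee_pos: [563.0, -70.2, 100.8]
orientation: [-0.042, 0.638, 0.768, 0.036]
wrist_force: [0.4, 0.6, -4.2]
gripper_width: 59.6
```

apply_moves --targets '[[[-7, 20, -1], [0, 0, 0], 0.5], [[-12, 34, -2], [0, 0, 0], 0.5], [[-13, 39, -3], [0, 0, 0], 0.5], [[-13, 40, -4], [0, 0, 0], 0.5], [[-13, 40, -4], [0, 0, 0], 0.5]]'

```text
time_s: 5.25
ee_pos: [550.7, -31.0, 97.0]
orientation: [-0.041, 0.638, 0.768, 0.036]
wrist_force: [0.3, -0.1, -4.9]
gripper_width: 60.0
```

```bash
python3 -c "
from go import *
delta(samp(-110,0,50),TH,0.11)
snap('top','top3');snap('side','side3')
crop('top3',150,150,280,250,6,'e1');crop('side3',130,60,290,220,4,'e2')"
```

```text
tcp [550.7 -31.   97. ] grasp [549.9 -26.2  52.3] F [ 0.3 -0.1 -4.9] w 60.0 t 5.25
shift [-1.0, 0.6, -2.3] rot [0.04, 0.17, 0.04]
```

View pics/e1.png

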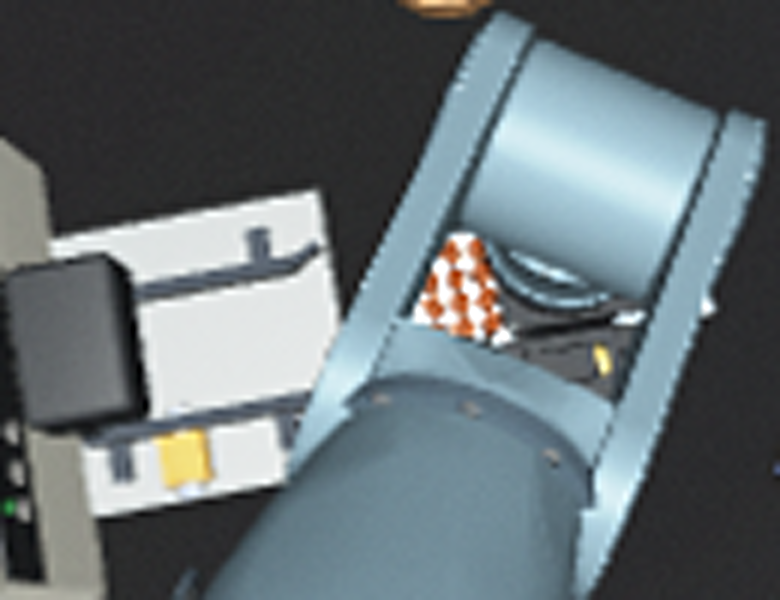

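View pics/e2.png

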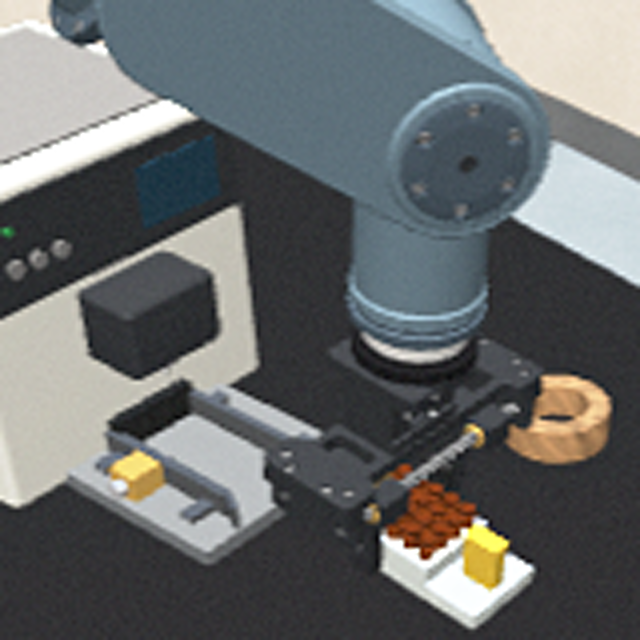

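```bash
cat > ov3.py <<'E'
from ov import *
from go import *
def ov3(f,lead,th,pitch,box,k,o,dy=0):
    # lead: world pos of underside lead edge middle
    s=load(f);x0,y0,x1,y1=box
    im=cv2.resize(cv2.imread('pics/'+f+'.png')[y0:y1,x0:x1],None,fx=k,fy=k,interpolation=cv2.INTER_CUBIC)
    y=np.array([-np.sin(th),np.cos(th),0]);M=(R.from_rotvec(-pitch*y)*R.from_rotvec([0,0,th])).as_matrix()
    for L,c in [(l,(0,0,255)) for l in RACK]+[(l,0) for l in SAMP]:
        P=np.array(L,float)
        if c==0: W=np.array([samp(*q) for q in P]);c=(0,255,0)
        else: W=(P-[80,0,0])@M.T+lead
        uv=((proj(s,W)-[x0,y0]+.5)*k-.5)
        cv2.polylines(im,[np.round(uv*8).astype(int).reshape(-1,1,2)],False,c,1,cv2.LINE_AA,3)
    cv2.imwrite('pics/'+o+'.png',im)
E
python3 - <<'E'
from ov3 import *
th,p=1.756,.11
g=np.array([549.9,-26.2,52.3]);y=np.array([-np.sin(th),np.cos(th),0]);M=(R.from_rotvec(-p*y)*R.from_rotvec([0,0,th])).as_matrix()
lead=g+M@np.array([75,0,-22]);print(lead,tosamp(lead))
ov3('top3',lead,th,p,(150,150,280,250),6,'f1');ov3('side3',lead,th,p,(130,110,290,220),5,'f2')
E
```

```text
[535.72773087  49.44568765  38.66633841] [-33.91829566  -0.99886963]
```

View pics/f1.png

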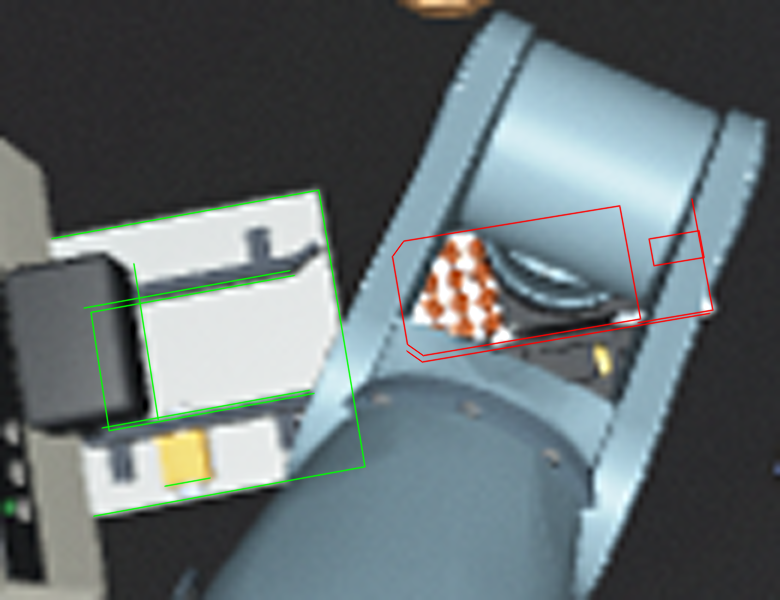

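View pics/f2.png

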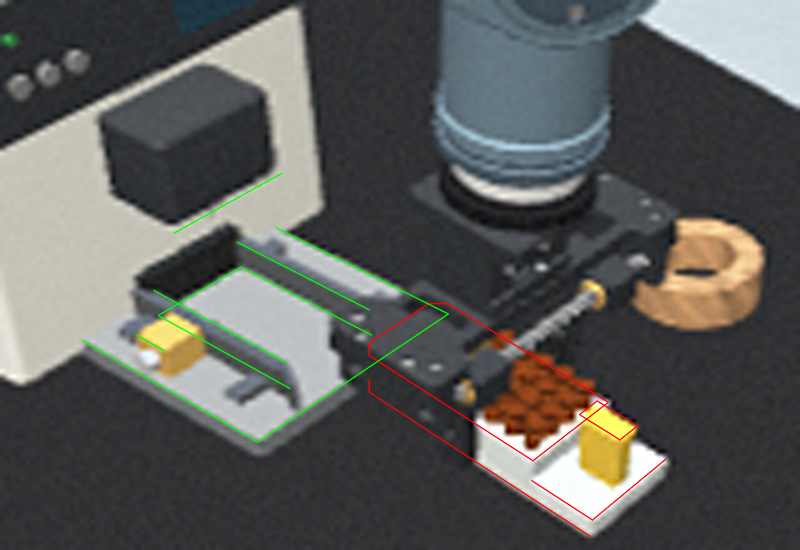

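The prediction and pictures agree within about 1–2 mm, so I insert slowly.

```bash
python3 -c "
from go import *
delta(samp(-60,0,41),TH,0.11);delta(samp(-25,0,37),TH,0.11)"
```

```text
tcp [550.6 -31.2  96.9] grasp [549.8 -26.4  52.2] F [ 0.1  0.1 -4.6] w 59.8 t 5.35
shift [-10.1, 50.0, -11.2] rot [0.02, 0.15, 0.07]
tcp [550.6 -31.2  96.9] grasp [549.8 -26.4  52.2] F [ 0.1  0.1 -4.6] w 59.8 t 5.35
shift [-16.6, 84.4, -15.2] rot [0.02, 0.15, 0.07]
```

apply_moves --targets '[[[-3, 15, -5], [0, 0.1, 0], 0.5], [[-5, 25, -9], [0, 0.1, 0], 0.5], [[-7, 35, -10], [0, 0.1, 0], 0.5], [[-9, 44, -11], [0, 0.1, 0], 0.5], [[-10, 50, -11], [0, 0.1, 0], 0.5]]'

```text
time_s: 5.85
ee_pos: [540.0, 20.1, 85.6]
orientation: [-0.042, 0.638, 0.768, 0.035]
wrist_force: [0.2, -0.2, -3.6]
gripper_width: 59.5
```

apply_moves --targets '[[[-2, 8, -1], [0, 0, 0], 0.5], [[-3, 15, -2], [0, 0, 0], 0.5], [[-4, 22, -3], [0, 0, 0], 0.5], [[-6, 29, -4], [0, 0, 0], 0.5], [[-6, 34, -4], [0, 0, 0], 0.5]]'

```text
time_s: 6.35
ee_pos: [533.6, 54.8, 81.4]
orientation: [-0.042, 0.638, 0.768, 0.035]
wrist_force: [0.1, -0.6, -3.5]
gripper_width: 59.5
```

```bash
python3 -c "
from go import *
delta(samp(-25,0,31),TH,0.11)
snap('side','side4')
crop('side4',130,90,270,220,5,'e4')"
```

```text
tcp [533.6  54.8  81.4] grasp [532.7  59.6  36.7] F [ 0.1 -0.6 -3.5] w 59.5 t 6.35
shift [0.4, -1.6, -5.7] rot [0.0, -0.03, 0.0]
```

View pics/e4.png

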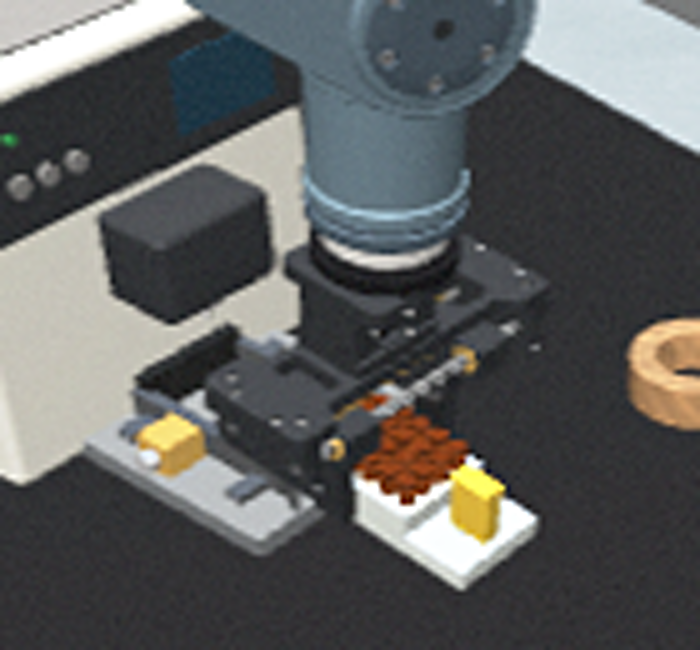

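There's no contact force. Next I lower it onto the sill and bench in small steps.

apply_moves --targets '[[[0, 0, -2], [0, 0, 0], 0.5], [[0, 0, -3], [0, 0, 0], 0.5], [[0, 0, -4], [0, 0, 0], 0.5], [[0, 0, -5], [0, 0, 0], 0.5], [[0, 0, -5], [0, 0, 0], 0.5]]'

```text
time_s: 6.9
ee_pos: [533.8, 54.9, 77.0]
orientation: [-0.043, 0.638, 0.768, 0.035]
wrist_force: [-4.3, -0.7, 3.2]
gripper_width: 59.9
```

apply_moves --targets '[[[0, 0, -1], [0, 0, 0], 0.5], [[0, 0, -1], [0, 0, 0], 0.5]]'

```text
time_s: 7.1
ee_pos: [533.9, 54.9, 77.0]
orientation: [-0.043, 0.638, 0.768, 0.035]
wrist_force: [-5.5, 0.4, 8.5]
gripper_width: 59.7
```

apply_moves --targets '[[[0, 0, 1], [0, 0, 0], 0.6], [[0, 0, 1], [0, 0, 0], 0.75], [[0, 0, 1], [0, 0, 0], 0.9], [[0, 0, 1], [0, 0, 0], 1], [[0, 0, 1], [0, 0, 0], 1]]'

```text
time_s: 7.6
ee_pos: [534.1, 54.9, 78.0]
orientation: [-0.043, 0.638, 0.768, 0.035]
wrist_force: [0.7, -0.1, -0.1]
gripper_width: 87.2
```

apply_moves --targets '[[[0, 0, 0], [0, 0, 0], 1], [[0, 0, 10], [0, 0, 0], 1], [[0, 0, 30], [0, 0, 0], 1], [[0, 0, 60], [0, 0, 0], 1], [[0, 0, 90], [0, 0, 0], 1]]'

```text
time_s: 8.1
ee_pos: [533.8, 54.9, 169.3]
orientation: [-0.043, 0.638, 0.768, 0.035]
wrist_force: [0.1, -0.7, 0.3]
gripper_width: 88.0
```

apply_moves --targets '[[[6, -35, 15], [-3, 0, 0], 1], [[12, -70, 30], [-6.3, -1.3, 0], 1], [[20, -110, 30], [-6.3, -1.3, 0], 1], [[28, -150, 30], [-6.3, -1.3, 0], 1], [[36, -190, 30], [-6.3, -1.3, 0], 1]]'

```text
time_s: 8.6
ee_pos: [570.1, -136.4, 200.6]
orientation: [0.002, 0.639, 0.77, 0.0]
wrist_force: [1.9, -0.3, 0.8]
gripper_width: 88.2
```

```bash
python3 -c "
from go import *
snap('side','side5');snap('top','top5')
crop('side5',130,110,270,220,5,'g1');crop('top5',140,160,280,240,5,'g2');print(robot.sense()['wrist_force'])"
```

```text
[-0.98641102 -0.36480839 -0.47083533]
```

View pics/g1.png

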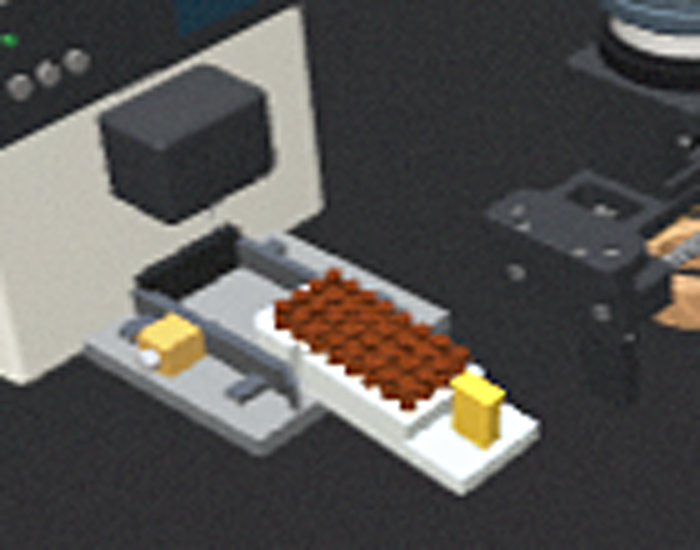

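View pics/g2.png

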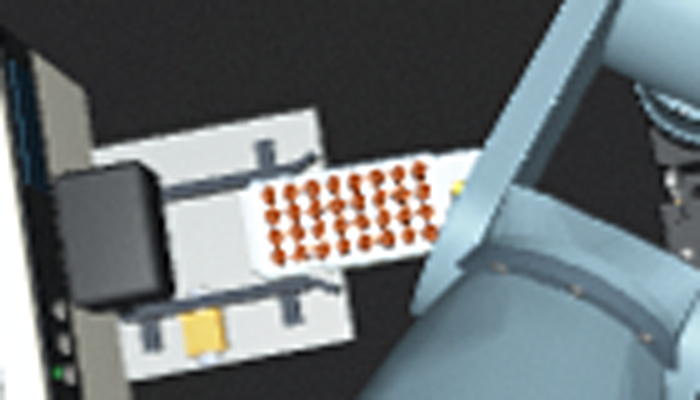

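The rack rests in the mouth with its lead around (252,190–212) in the top view. Both corners are between the guides and the tail is on the bench. I check the pose with an overlay.

Run:
```python
from ov3 import *
lead=samp(50,0,12+50*.109)
ov3('side5',lead,TH,.109,(130,110,270,220),5,'g3');ov3('top5',lead,TH,.109,(180,175,250,235),10,'g4')
```

```text
(no output)
```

View pics/g3.png

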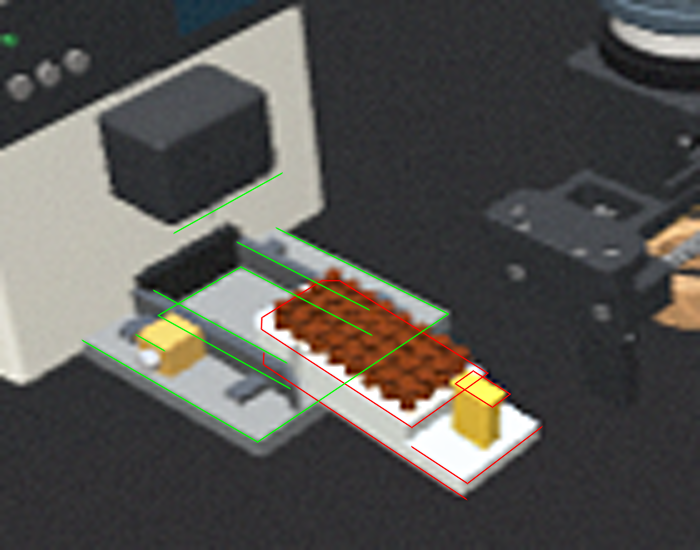

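View pics/g4.png

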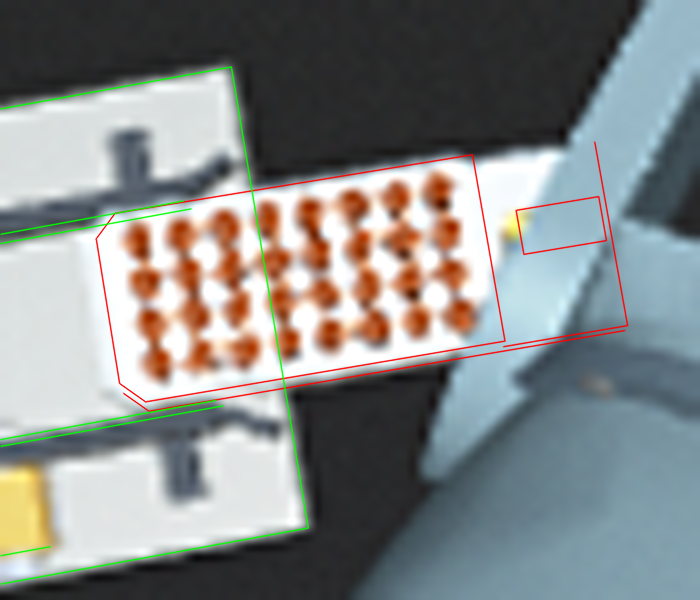

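Lead ≈ 51 mm, y ≈ -0.5 mm, let go and at rest. Next I regrip at the fin, pitching the tool to match the rack's tilt.

```bash
python3 -c "
from go import *
delta(samp(-95,-0.5,75),TH,0.109)"
```

```text
tcp [ 570.7 -139.8  200.6] grasp [ 570.9 -139.9  155.6] F [-1.  -0.4 -0.5] w 88.3 t 8.7
shift [-23.3, 124.3, -80.9] rot [6.35, 1.35, 0.28]
```

apply_moves --targets '[[[-7, 40, 0], [3, 0.7, 0.2], 0.5], [[-14, 80, -5], [6.3, 1.3, 0.3], 0.5], [[-20, 110, -25], [6.3, 1.3, 0.3], 0.5], [[-23, 124, -55], [6.3, 1.3, 0.3], 0.5], [[-23, 124, -80], [6.3, 1.3, 0.3], 0.5]]'

```text
time_s: 9.2
ee_pos: [546.6, -12.8, 120.2]
orientation: [-0.042, 0.637, 0.769, 0.035]
wrist_force: [-0.5, -0.3, 0.1]
gripper_width: 50.0
```

apply_moves --targets '[[[0, 0, 0], [0, 0, 0], 0.5], [[0, 0, 0], [0, 0, 0], 0.5]]'

```text
time_s: 9.4
ee_pos: [546.3, -12.0, 120.6]
orientation: [-0.042, 0.636, 0.77, 0.035]
wrist_force: [-0.7, 1.3, -0.0]
gripper_width: 44.2
```

```bash
python3 -c "
from go import *
delta(samp(-95,-0.5,39.5),TH,0.109)
snap('side','side6')
crop('side6',180,110,280,220,6,'i1')"
```

```text
tcp [546.3 -12.  120.6] grasp [545.3  -7.2  75.9] F [-0.7  1.3 -0. ] w 44.2 t 9.4
shift [1.1, -3.5, -36.4] rot [-0.02, -0.03, -0.23]
```

View pics/i1.png

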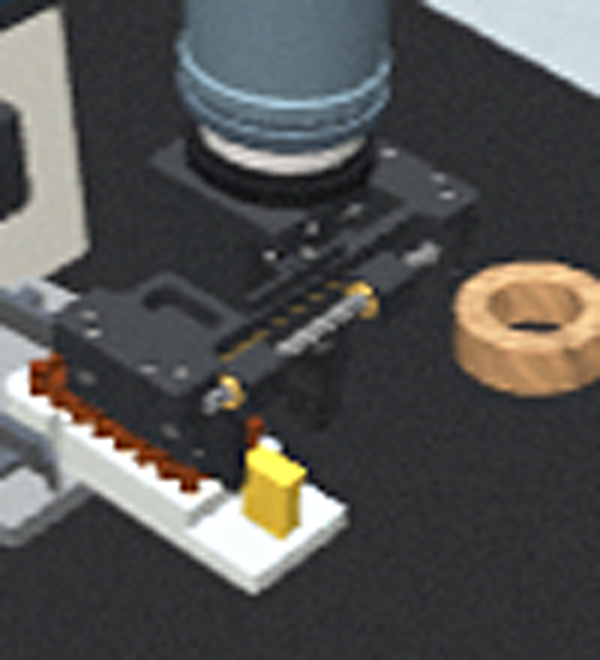

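The fingers read about 3.5 mm too far ahead, consistent with the picture. I correct that and descend.

apply_moves --targets '[[[1, -4, 0], [0, 0, -0.2], 0.5], [[1, -4, -10], [0, 0, -0.2], 0.5], [[1, -4, -20], [0, 0, -0.2], 0.5], [[1, -4, -30], [0, 0, -0.2], 0.5], [[1, -4, -36], [0, 0, -0.2], 0.5]]'

```text
time_s: 9.95
ee_pos: [547.4, -16.5, 83.9]
orientation: [-0.042, 0.638, 0.768, 0.035]
wrist_force: [-1.1, -0.6, 0.6]
gripper_width: 44.0
```

apply_moves --targets '[[[0, 0, 0], [0, 0, 0], 0.5], [[0, 0, 0], [0, 0, 0], 0.5]]'

```text
time_s: 10.15
ee_pos: [547.0, -16.4, 83.2]
orientation: [-0.043, 0.638, 0.768, 0.035]
wrist_force: [0.1, 0.2, 0.4]
gripper_width: 43.8
```

```bash
python3 -c "
from go import *
delta(samp(-95,-0.5,39.5),TH,0.109)
snap('side','side7')
crop('side7',180,110,280,220,6,'i2')"
```

```text
tcp [547.  -16.4  83.2] grasp [546.  -11.5  38.5] F [0.1 0.2 0.4] w 43.8 t 10.15
shift [0.4, 0.9, 1.0] rot [-0.04, -0.1, 0.01]
```

View pics/i2.png

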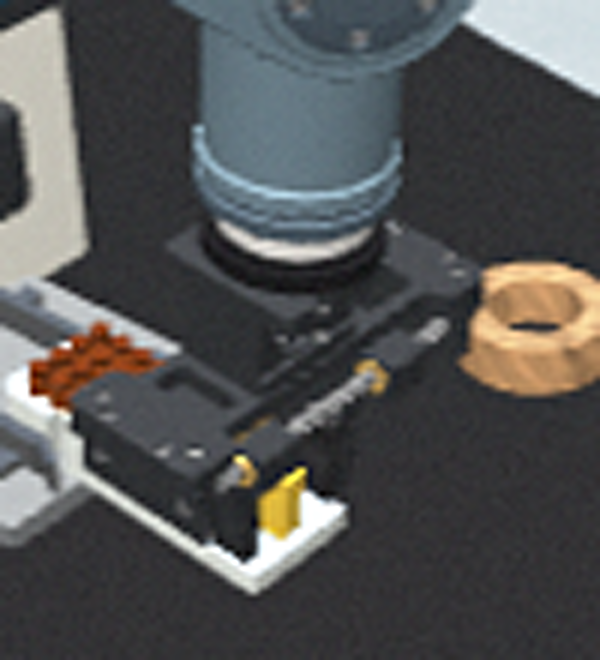

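The fin at (227,194) stands between the fingers, so I close.

apply_moves --targets '[[[0, 0, 0], [0, 0, 0], 0.4], [[0, 0, 0], [0, 0, 0], 0.3], [[0, 0, 0], [0, 0, 0], 0.2], [[0, 0, 0], [0, 0, 0], 0.1], [[0, 0, 0], [0, 0, 0], 0.05]]'

```text
time_s: 10.7
ee_pos: [547.4, -16.5, 83.9]
orientation: [-0.042, 0.638, 0.768, 0.035]
wrist_force: [-1.0, -0.3, 1.3]
gripper_width: 13.8
```

apply_moves --targets '[[[0, 0, 0], [0, 0, 0], 0.05], [[0, 0, 0], [0, 0, 0], 0.05], [[0, 0, 0], [0, 0, 0], 0.05]]'

```text
time_s: 11.0
ee_pos: [547.4, -16.5, 83.9]
orientation: [-0.042, 0.638, 0.768, 0.035]
wrist_force: [-0.4, -0.1, -0.9]
gripper_width: 14.1
```

```bash
python3 -c "
from go import *
st,_=cur();print(st['joints'])
delta(samp(-91.5+.5,-0.5,38.5+12.3),TH,0.0)"
```

```text
[-0.29197486  0.43593226  1.78844062  0.11758947  0.97117963 -0.54590353]
tcp [547.4 -16.5  83.9] grasp [546.5 -11.7  39.2] F [-0.4 -0.1 -0.9] w 14.1 t 11.0
shift [-1.7, 9.8, 11.9] rot [-6.16, -1.18, 0.02]
```

apply_moves --targets '[[[0, 2, 2], [-1.2, -0.2, 0], 0.05], [[0, 4, 4], [-2.4, -0.5, 0], 0.05], [[-1, 6, 6], [-3.7, -0.7, 0], 0.05], [[-1, 8, 8], [-5, -1, 0], 0.05], [[-2, 10, 10.5], [-6.1, -1.2, 0], 0.05]]'

```text
time_s: 11.5
ee_pos: [545.6, -6.1, 94.8]
orientation: [0.001, 0.639, 0.769, 0.0]
wrist_force: [2.0, -0.9, -0.9]
gripper_width: 13.6
```

apply_moves --targets '[[[0, 0, 0], [0, 0, 0], 0.05], [[0, 0, 0], [0, 0, 0], 0.05]]'

```text
time_s: 11.7
ee_pos: [545.3, -5.4, 94.7]
orientation: [0.0, 0.638, 0.77, 0.0]
wrist_force: [0.1, 1.0, -1.4]
gripper_width: 13.9
```

```bash
python3 -c "
from ov3 import *
st,r=cur();g=st['ee_pos']+45*r.as_matrix()[:,2];print(tosamp(g),g[2])
delta(samp(-50,-0.5,49.4),TH,0.0)
snap('side','side8')
ov3('side8',samp(51.5,0,12),TH,0,(130,110,270,220),5,'i3')"
```

```text
[-89.59056743  -0.34340062] 49.66256847445387
tcp [545.3  -5.4  94.7] grasp [545.3  -5.4  49.7] F [ 0.1  1.  -1.4] w 13.9 t 11.7
shift [-7.1, 38.9, -0.3] rot [0.01, 0.06, -0.04]
```

View pics/i3.png

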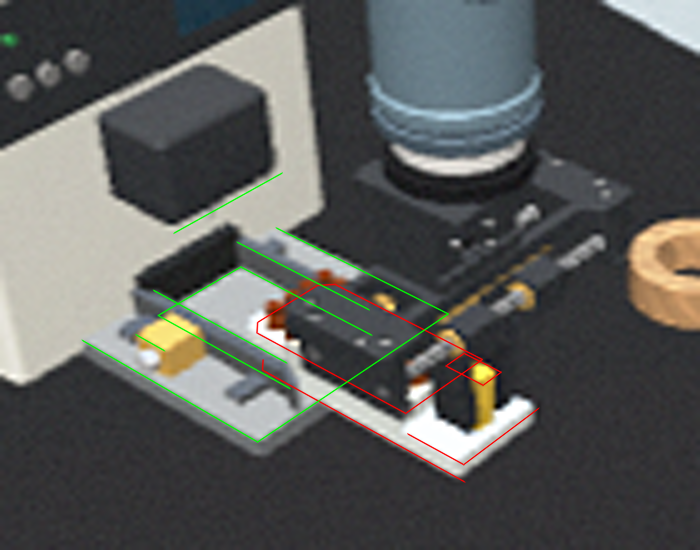

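The rack is level with the fin firmly held. I push in steps and watch the force.

apply_moves --targets '[[[-1, 5, 0], [0, 0, 0], 0.05], [[-2, 11, 0], [0, 0, 0], 0.05], [[-3, 17, 0], [0, 0, 0], 0.05], [[-4, 23, 0], [0, 0, 0], 0.05], [[-5, 28, 0], [0, 0, 0], 0.05]]'

```text
time_s: 12.25
ee_pos: [540.4, 23.0, 94.8]
orientation: [0.001, 0.639, 0.77, 0.0]
wrist_force: [0.6, -2.8, 2.0]
gripper_width: 13.8
```

```bash
python3 -c "
from ov3 import *
st,r=cur();g=st['ee_pos']+45*r.as_matrix()[:,2];print(tosamp(g),g[2])
delta(samp(-40,-0.3,49.4),TH,0.0)
snap('side','side9')
ov3('side9',samp(79.5,0,12),TH,0,(130,110,270,220),5,'j1')"
```

```text
[-60.81841001  -0.75019602] 49.766561767359555
tcp [540.4  23.   94.8] grasp [540.4  23.   49.8] F [ 0.6 -2.8  2. ] w 13.8 t 12.25
shift [-4.2, 20.4, -0.4] rot [0.01, 0.08, -0.03]
```

View pics/j1.png

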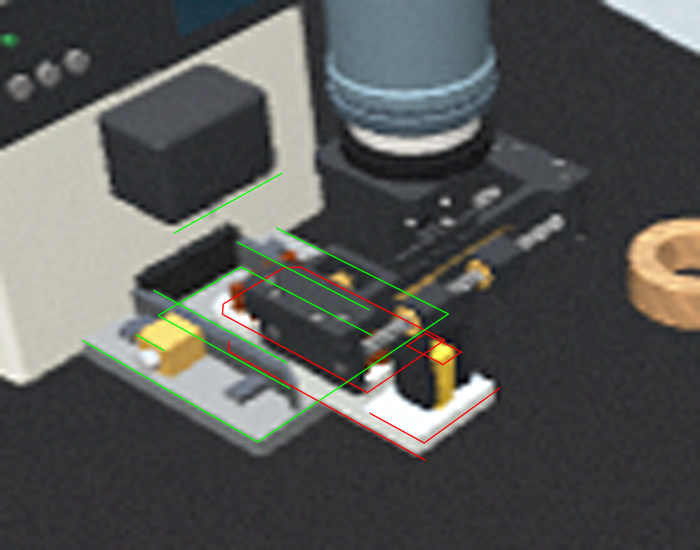

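apply_moves --targets '[[[-0.4, 2, 0], [0, 0, 0], 0.05], [[-0.8, 4, 0], [0, 0, 0], 0.05], [[-1.2, 6, 0], [0, 0, 0], 0.05], [[-1.5, 8, 0], [0, 0, 0], 0.05], [[-1.9, 10, 0], [0, 0, 0], 0.05]]'

```text
time_s: 12.8
ee_pos: [539.8, 32.1, 95.3]
orientation: [0.003, 0.639, 0.77, 0.001]
wrist_force: [5.0, -9.4, 0.7]
gripper_width: 13.9
```

apply_moves --targets '[[[-0.4, 2, 0], [0, 0, 0], 0.05], [[-0.8, 4, 0], [0, 0, 0], 0.05], [[-1.2, 6, 0], [0, 0, 0], 0.05], [[-1.5, 8, 0], [0, 0, 0], 0.05], [[-1.9, 10, 0], [0, 0, 0], 0.05]]'

```text
time_s: 13.3
ee_pos: [538.2, 41.0, 95.3]
orientation: [0.003, 0.639, 0.769, 0.0]
wrist_force: [1.3, -7.7, -0.9]
gripper_width: 13.5
```

```bash
python3 -c "
from ov3 import *
st,r=cur();g=st['ee_pos']+45*r.as_matrix()[:,2];print(tosamp(g),g[2])
delta(samp(-13,-0.3,49.4),TH,0.0)
snap('side','side10')
ov3('side10',samp(tosamp(g)[0]+140.5,0,12),TH,0,(130,110,270,220),5,'j2')"
```

```text
[-42.87902499  -2.11700801] 50.265449736858336
tcp [538.2  41.   95.3] grasp [538.5  40.8  50.3] F [ 1.3 -7.7 -0.9] w 13.5 t 13.3
shift [-7.0, 28.9, -0.9] rot [0.23, 0.31, 0.0]
```

View pics/j2.png

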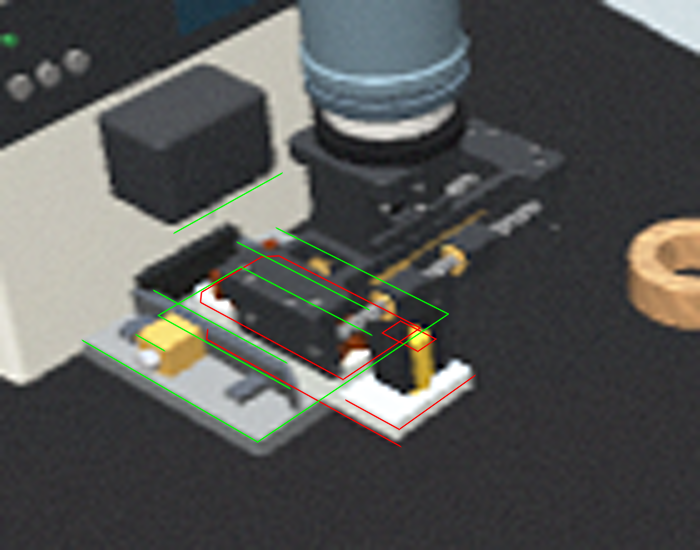

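The catch has pressed the rack about 1.5 mm to the right as expected, at about 8 N. I continue.

apply_moves --targets '[[[-0.4, 2, 0], [0, 0, 0], 0.05], [[-0.8, 4, 0], [0, 0, 0], 0.05], [[-1.2, 6, 0], [0, 0, 0], 0.05], [[-1.5, 8, 0], [0, 0, 0], 0.05], [[-1.9, 10, 0], [0, 0, 0], 0.05]]'

```text
time_s: 13.85
ee_pos: [536.5, 50.5, 95.2]
orientation: [0.004, 0.639, 0.769, -0.0]
wrist_force: [2.9, -7.5, -1.4]
gripper_width: 13.8
```

apply_moves --targets '[[[-0.4, 2, -0.5], [0, 0, 0], 0.05], [[-0.8, 4, -0.5], [0, 0, 0], 0.05], [[-1.2, 6, -0.5], [0, 0, 0], 0.05], [[-1.5, 8, -0.5], [0, 0, 0], 0.05], [[-1.9, 10, -0.5], [0, 0, 0], 0.05]]'

```text
time_s: 14.35
ee_pos: [535.0, 59.4, 94.9]
orientation: [0.005, 0.639, 0.769, -0.0]
wrist_force: [-0.0, -5.2, 3.4]
gripper_width: 14.0
```

```bash
python3 -c "
from ov3 import *
st,r=cur();g=st['ee_pos']+45*r.as_matrix()[:,2];print(tosamp(g),g[2])
delta(samp(-13,-0.3,49.4),TH,0.0)
snap('side','side11')
ov3('side11',samp(tosamp(g)[0]+140.5,0,12),TH,0,(130,110,270,220),5,'j3')"
```

```text
[-24.39106915  -2.3813238 ] 49.941739147124345
tcp [535.   59.4  94.9] grasp [535.3  59.1  49.9] F [-0.  -5.2  3.4] w 14.0 t 14.35
shift [-3.9, 10.5, -0.5] rot [0.37, 0.37, 0.05]
```

View pics/j3.png

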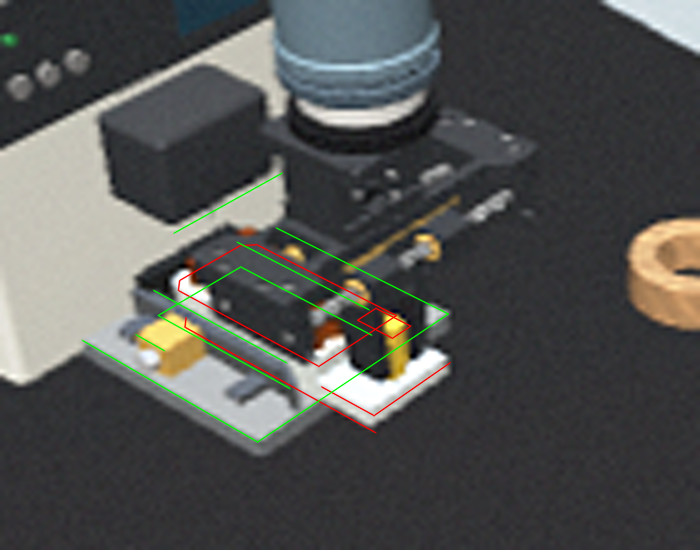

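apply_moves --targets '[[[-0.4, 2, -0.3], [0, 0, 0], 0.05], [[-0.8, 4, -0.3], [0, 0, 0], 0.05], [[-1.1, 6, -0.3], [0, 0, 0], 0.05], [[-1.5, 8, -0.3], [0, 0, 0], 0.05], [[-1.5, 8, -0.3], [0, 0, 0], 0.05]]'

```text
time_s: 14.9
ee_pos: [533.6, 67.9, 94.9]
orientation: [0.005, 0.639, 0.769, -0.0]
wrist_force: [0.8, -4.8, 5.3]
gripper_width: 13.8
```

apply_moves --targets '[[[-0.2, 1, 0], [0, 0, 0], 0.05], [[-0.4, 2, 0], [0, 0, 0], 0.05]]'

```text
time_s: 15.1
ee_pos: [533.6, 68.2, 95.0]
orientation: [0.006, 0.638, 0.77, -0.001]
wrist_force: [2.3, -17.3, 1.7]
gripper_width: 13.8
```

apply_moves --targets '[[[-0.2, 1, 0], [0, 0, 0], 0.05], [[-0.4, 2, 0], [0, 0, 0], 0.05]]'

```text
time_s: 15.3
ee_pos: [533.5, 68.4, 95.0]
orientation: [0.007, 0.638, 0.77, -0.003]
wrist_force: [1.5, -17.5, 1.5]
gripper_width: 13.7
```

```bash
python3 -c "
from ov3 import *
st,r=cur();g=st['ee_pos']+45*r.as_matrix()[:,2];print(tosamp(g),g[2])
delta(samp(-13,-0.3,49.4),TH,0.0)
snap('side','side12')
ov3('side12',samp(128,0,12),TH,0,(130,110,230,210),6,'j4')"
```

```text
[-15.52112413  -2.5493461 ] 50.028775242648344
tcp [533.5  68.4  95. ] grasp [533.9  67.8  50. ] F [  1.5 -17.5   1.5] w 13.7 t 15.3
shift [-2.3, 1.5, -0.6] rot [0.76, 0.45, -0.07]
```

View pics/j4.png

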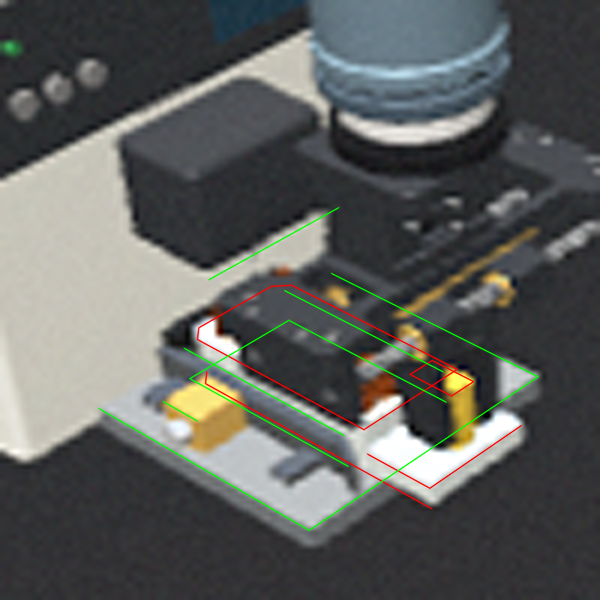

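The push stalled at about 17 N near the expected depth. I let go, back off and measure before pushing any further.

apply_moves --targets '[[[0, 0, 0], [0, 0, 0], 0.2], [[0, 0, 0], [0, 0, 0], 0.35], [[0, 0, 0], [0, 0, 0], 0.5], [[0, 0, 5], [0, 0, 0], 0.5], [[0, 0, 15], [0, 0, 0], 0.5]]'

```text
time_s: 15.85
ee_pos: [532.8, 68.8, 109.7]
orientation: [0.006, 0.638, 0.77, -0.003]
wrist_force: [0.5, 0.2, -0.1]
gripper_width: 44.0
```

apply_moves --targets '[[[0, 0, 30], [0, 0, 0], 0.5], [[2, -20, 60], [0, 0, 0], 0.5], [[8, -60, 80], [0, 0, 0], 0.5], [[16, -105, 80], [0, 0, 0], 0.5], [[25, -150, 80], [0, 0, 0], 0.5]]'

```text
time_s: 16.35
ee_pos: [558.6, -82.4, 192.2]
orientation: [0.008, 0.638, 0.77, -0.002]
wrist_force: [-0.3, 0.7, 0.5]
gripper_width: 43.7
```

```bash
python3 -c "
from ov3 import *
print(robot.sense()['wrist_force'])
snap('side','side13');snap('top','top13')
crop('side13',130,100,230,200,8,'k0')
crop('side13',130,120,230,195,8,'k0')
ov3('side13',samp(128,0,12),TH,0,(130,120,230,195),8,'k1');ov3('top13',samp(128,0,12),TH,0,(160,170,240,230),10,'k2')"
```

```text
[-0.31154047  0.74206624  0.49222912]
```

View pics/k0.png

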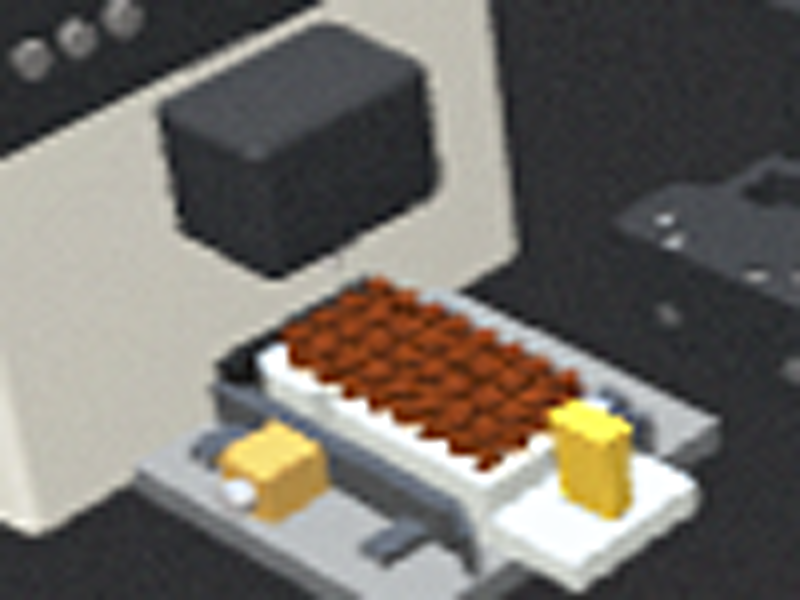

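View pics/k1.png

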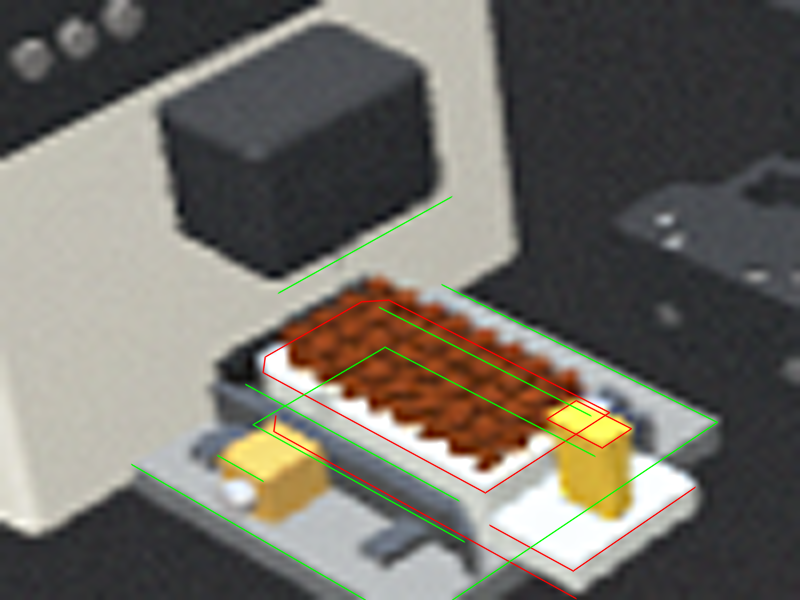

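View pics/k2.png

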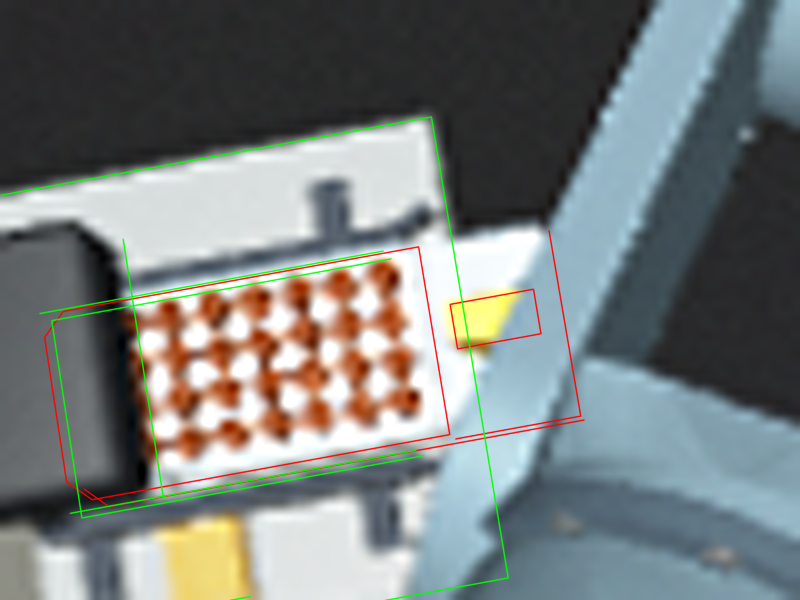

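The rack overlay at lead 128 mm coincides with the picture, and the tail corner has the same small offset as the bed corner. To check the catch itself, I compare the catch pin's protrusion in the empty lane, pressed back, and now.

```bash
python3 -c "
from h import *
ims=[]
for f in('side0','side11','side13'):
    im=cv2.imread('pics/'+f+'.png')[165:190,150:176]; ims.append(cv2.resize(im,None,fx=10,fy=10,interpolation=cv2.INTER_CUBIC))
cv2.imwrite('pics/l1.png',np.hstack(ims))
ims=[]
for f in('top0','top5','top13'):
    im=cv2.imread('pics/'+f+'.png')[215:237,168:194]; ims.append(cv2.resize(im,None,fx=10,fy=10,interpolation=cv2.INTER_CUBIC))
cv2.imwrite('pics/l2.png',np.hstack(ims))
"
```

```text
(no output)
```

View pics/l1.png

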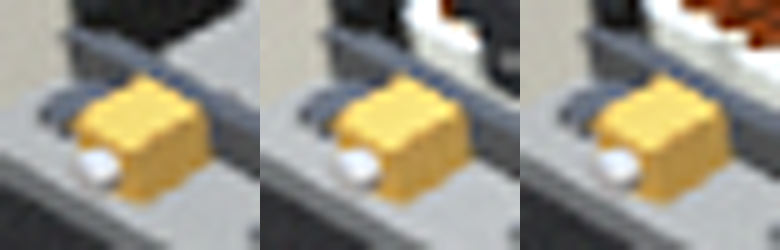

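View pics/l2.png

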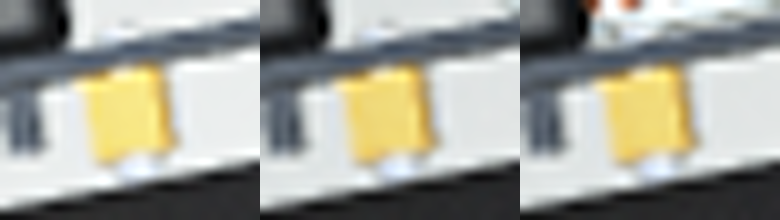

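The pin doesn't move with the catch, so that check says nothing. I fit the depth numerically and locate the notch.

```bash
python3 -c "
from ov3 import *
for f in ('side13','top13'):
    s=load(f)
    for x in (124,126,128,130): print(f,x,[np.round(proj(s,[samp(x-38+d,30,38)]),1).tolist() for d in(-6,6)],'tail',np.round(proj(s,[samp(x-160,-30,24),samp(x-160,30,24)]),1).tolist(),'fin',np.round(proj(s,[samp(x-155,-7,60),samp(x-129,7,60),samp(x-129,-7,60)]),1).tolist())
    print(np.round(proj(s,[samp(0,-75,12)]),1))
crop('side13',155,155,185,178,25,'m1');crop('side13',192,165,224,195,20,'m2')
"
```

```text
side13 124 [[[172.2, 171.4]], [[169.3, 169.8]]] tail [[217.5, 180.9], [202.2, 191.5]] fin [[209.5, 173.6], [198.9, 172.5], [202.6, 170.1]]
side13 126 [[[171.7, 171.1]], [[168.8, 169.5]]] tail [[217.0, 180.7], [201.7, 191.2]] fin [[209.0, 173.4], [198.4, 172.2], [202.1, 169.8]]
side13 128 [[[171.2, 170.8]], [[168.3, 169.3]]] tail [[216.4, 180.4], [201.2, 190.9]] fin [[208.4, 173.1], [197.9, 171.9], [201.5, 169.6]]
side13 130 [[[170.7, 170.6]], [[167.8, 169.0]]] tail [[215.9, 180.1], [200.6, 190.6]] fin [[207.9, 172.8], [197.3, 171.6], [201.0, 169.3]]
[[219.2 172.3]]
top13 124 [[[181.7, 217.1]], [[177.9, 217.8]]] tail [[215.7, 192.3], [218.8, 210.9]] fin [[214.1, 198.2], [206.5, 204.2], [205.8, 199.7]]
top13 126 [[[181.1, 217.2]], [[177.3, 217.9]]] tail [[215.0, 192.4], [218.2, 211.0]] fin [[213.5, 198.3], [205.9, 204.3], [205.2, 199.8]]
top13 128 [[[180.4, 217.4]], [[176.6, 218.0]]] tail [[214.4, 192.5], [217.6, 211.1]] fin [[212.8, 198.4], [205.3, 204.4], [204.5, 199.9]]
top13 130 [[[179.8, 217.5]], [[176.0, 218.2]]] tail [[213.8, 192.7], [216.9, 211.2]] fin [[212.2, 198.5], [204.6, 204.5], [203.9, 200.1]]
[[202.6 181.2]]
```

View pics/m1.png

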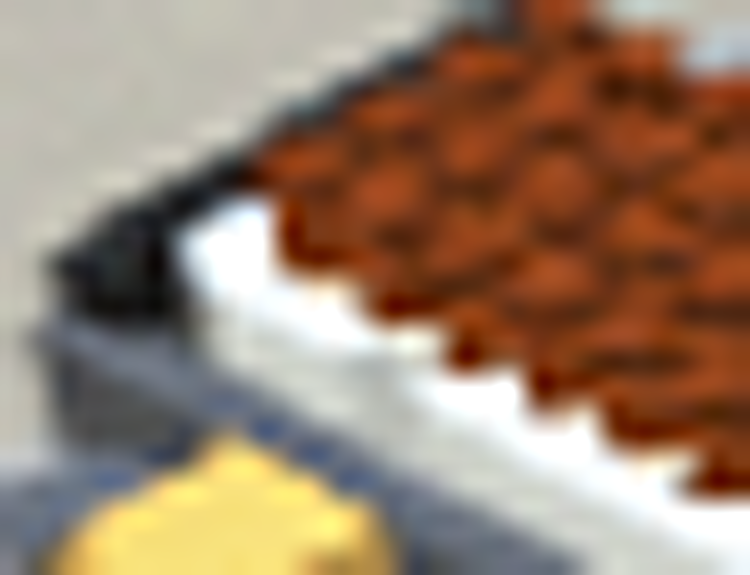

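View pics/m2.png

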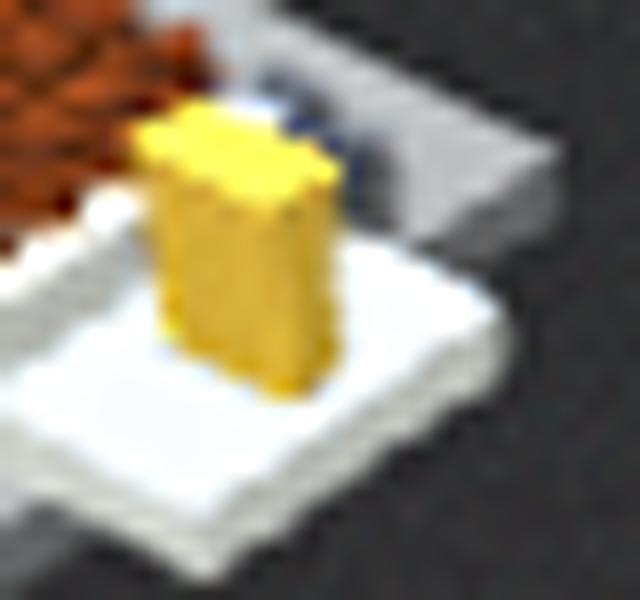

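The fit gives lead ≈ 128.2 mm and y ≈ -1.5 to -2 mm. The pictures can't show the ball itself, so I regrip the fin and try a gentle pull of under 8 N. If the catch is in, the rack should hold.

```bash
python3 -c "
from go import *
delta(samp(-14.5,-1.8,85),TH,0)"
```

```text
tcp [559.2 -86.1 191.6] grasp [559.6 -86.8 146.6] F [-0.5  0.4  0.5] w 44.3 t 16.45
shift [-26.2, 154.8, -61.6] rot [0.88, 0.54, 0.18]
```

apply_moves --targets '[[[-7, 40, 0], [0.4, 0.3, 0], 0.5], [[-14, 80, 0], [0.9, 0.5, 0.2], 0.5], [[-20, 118, -5], [0.9, 0.5, 0.2], 0.5], [[-26, 148, -25], [0.9, 0.5, 0.2], 0.5], [[-26, 154, -55], [0.9, 0.5, 0.2], 0.5]]'

```text
time_s: 16.95
ee_pos: [533.4, 71.5, 138.4]
orientation: [0.001, 0.637, 0.771, 0.002]
wrist_force: [0.8, 0.3, 0.8]
gripper_width: 44.0
```

apply_moves --targets '[[[0, 0, 0], [0, 0, 0], 0.5], [[0, 0, 0], [0, 0, 0], 0.5]]'

```text
time_s: 17.15
ee_pos: [533.1, 72.3, 139.0]
orientation: [0.001, 0.637, 0.771, 0.002]
wrist_force: [0.1, -0.7, 0.7]
gripper_width: 44.1
```

```bash
python3 -c "
from go import *
delta(samp(-14.5,-1.8,50.5),TH,0)"
```

```text
tcp [533.1  72.3 139. ] grasp [533.3  72.4  94. ] F [ 0.1 -0.7  0.7] w 44.1 t 17.15
shift [-0.2, -3.7, -43.5] rot [-0.07, 0.24, -0.29]
```

apply_moves --targets '[[[0, -4, -3], [0, 0.2, -0.3], 0.5], [[0, -4, -15], [0, 0.2, -0.3], 0.5], [[0, -4, -28], [0, 0.2, -0.3], 0.5], [[0, -4, -38], [0, 0.2, -0.3], 0.5], [[0, -4, -43], [0, 0.2, -0.3], 0.5]]'

```text
time_s: 17.65
ee_pos: [532.2, 68.1, 94.3]
orientation: [-0.001, 0.639, 0.769, -0.0]
wrist_force: [-0.2, 0.2, 0.1]
gripper_width: 43.9
```

apply_moves --targets '[[[0, 0, 0], [0, 0, 0], 0.4], [[0, 0, 0], [0, 0, 0], 0.25], [[0, 0, 0], [0, 0, 0], 0.1], [[0, 0, 0], [0, 0, 0], 0.05], [[0, 0, 0], [0, 0, 0], 0.05]]'

```text
time_s: 18.15
ee_pos: [532.8, 68.0, 94.7]
orientation: [-0.001, 0.639, 0.769, 0.0]
wrist_force: [1.4, -0.3, -0.7]
gripper_width: 13.7
```

apply_moves --targets '[[[0, 0, 0], [0, 0, 0], 0.05], [[0, 0, 0], [0, 0, 0], 0.05]]'

```text
time_s: 18.35
ee_pos: [532.8, 68.0, 94.8]
orientation: [-0.0, 0.639, 0.769, 0.0]
wrist_force: [0.9, -1.1, -2.0]
gripper_width: 13.5
```

apply_moves --targets '[[[0.1, -0.7, 0], [0, 0, 0], 0.05], [[0.2, -1.5, 0], [0, 0, 0], 0.05], [[0.2, -1.5, 0], [0, 0, 0], 0.05]]'

```text
time_s: 18.65
ee_pos: [532.8, 66.6, 94.7]
orientation: [-0.001, 0.639, 0.769, 0.0]
wrist_force: [-0.2, 1.2, -1.2]
gripper_width: 13.8
```

apply_moves --targets '[[[0.1, -0.7, 0], [0, 0, 0], 0.05], [[0.2, -1.2, 0], [0, 0, 0], 0.05], [[0.2, -1.2, 0], [0, 0, 0], 0.05]]'

```text
time_s: 18.95
ee_pos: [533.0, 65.4, 94.8]
orientation: [-0.001, 0.639, 0.769, 0.0]
wrist_force: [0.2, 1.4, -0.7]
gripper_width: 13.5
```

apply_moves --targets '[[[0.1, -0.7, 0], [0, 0, 0], 0.05], [[0.2, -1.3, 0], [0, 0, 0], 0.05], [[0.2, -1.3, 0], [0, 0, 0], 0.05]]'

```text
time_s: 19.25
ee_pos: [533.0, 64.5, 94.7]
orientation: [-0.001, 0.639, 0.769, 0.0]
wrist_force: [-2.0, 5.5, 1.2]
gripper_width: 14.0
```

The rack slid freely for about 3.5 mm, then resisted at 5.5 N with hardly any motion. The forward push also stalled (17 N), about 4 mm ahead of that. That matches the 12 mm notch riding on the 10 mm ball, so the catch is in. I centre the rack in that play and let go.

apply_moves --targets '[[[-0.1, 0.7, 0], [0, 0, 0], 0.05], [[-0.3, 1.4, 0], [0, 0, 0], 0.05], [[-0.4, 2.0, 0], [0, 0, 0], 0.05], [[-0.4, 2.0, 0], [0, 0, 0], 0.05]]'

```text
time_s: 19.65
ee_pos: [532.7, 66.2, 94.8]
orientation: [-0.001, 0.639, 0.769, 0.0]
wrist_force: [0.6, -1.8, -1.6]
gripper_width: 13.7
```

```bash
python3 -c "
from go import *
st,r=cur();g=st['ee_pos']+45*r.as_matrix()[:,2];print(tosamp(g),g[2],st['wrist_force'])"
```

```text
[-16.85115676  -1.0815325 ] 49.76555704303296 [ 0.61133553 -1.83102951 -1.57281138]
```

apply_moves --targets '[[[0, 0, 0], [0, 0, 0], 0.15], [[0, 0, 0], [0, 0, 0], 0.3], [[0, 0, 0], [0, 0, 0], 0.5], [[0, 0, 5], [0, 0, 0], 0.5], [[0, 0, 15], [0, 0, 0], 0.5]]'

```text
time_s: 20.15
ee_pos: [532.2, 66.3, 109.7]
orientation: [-0.002, 0.639, 0.769, -0.0]
wrist_force: [0.3, 0.2, 1.2]
gripper_width: 43.1
```

apply_moves --targets '[[[0, 0, 25], [0, 0, 0], 0.5], [[2, -15, 60], [0, 0, 0], 0.5], [[8, -60, 90], [0, 0, 0], 0.5], [[16, -105, 110], [0, 0, 0], 0.5], [[20, -150, 130], [0, 0, 0], 0.5]]'

```text
time_s: 20.65
ee_pos: [552.4, -81.7, 240.9]
orientation: [-0.0, 0.639, 0.77, 0.0]
wrist_force: [0.2, 0.1, 0.5]
gripper_width: 43.8
```

apply_moves --targets '[[[-30, -35, 15], [0, 0, 0], 0.5], [[-65, -65, 30], [0, 0, 0], 0.5], [[-100, -95, 30], [0, 0, 0], 0.5], [[-135, -120, 30], [0, 0, 0], 0.5], [[-170, -140, 30], [0, 0, 0], 0.5]]'

```text
time_s: 21.15
ee_pos: [381.0, -222.9, 272.1]
orientation: [0.001, 0.639, 0.769, 0.0]
wrist_force: [-0.0, -0.1, -0.3]
gripper_width: 44.2
```

```bash
python3 -c "
from ov3 import *
print(robot.sense()['wrist_force'])
snap('side','side14');snap('top','top14')
crop('side14',155,155,185,178,25,'n1');crop('side14',192,165,224,195,20,'n2')
ov3('top14',samp(128,0,12),TH,0,(160,170,240,230),10,'n3')"
```

```text
[-0.00995704 -0.13655317 -0.33278346]
```

View pics/n1.png

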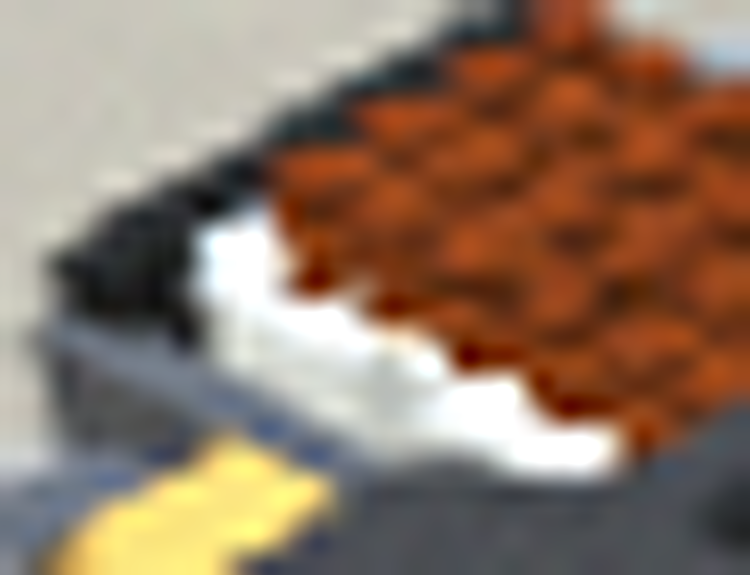

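View pics/n2.png

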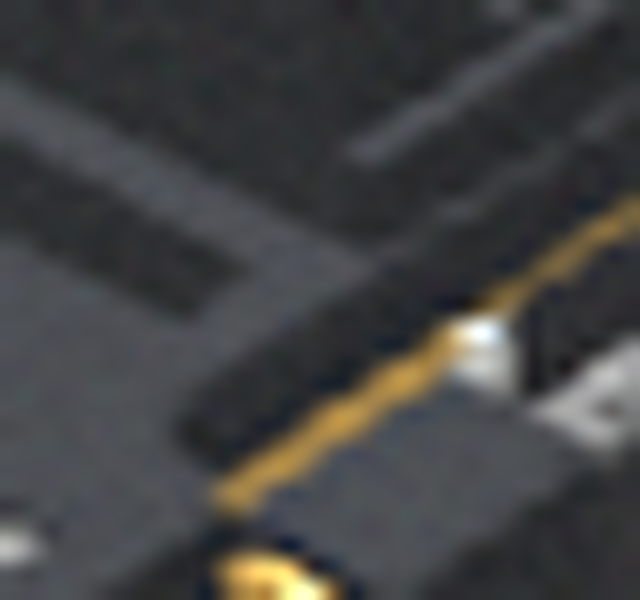

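View pics/n3.png

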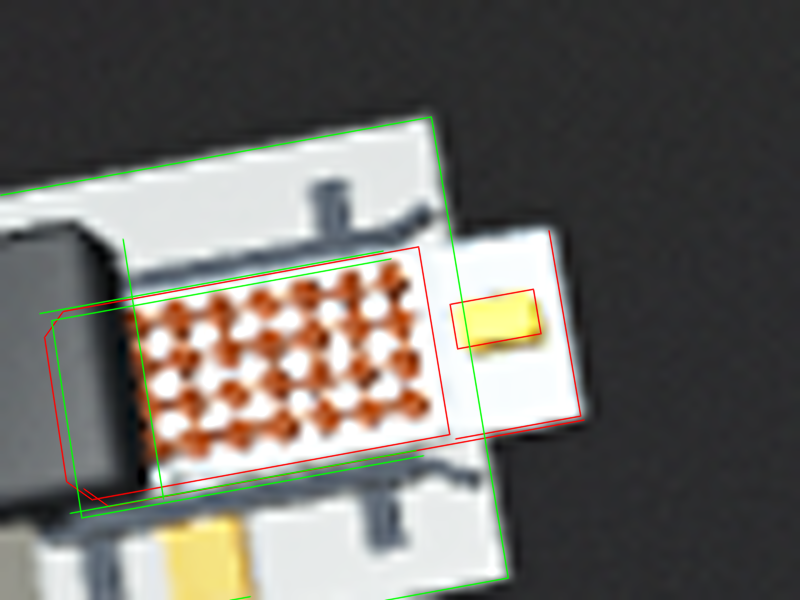

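View pics/side14.png

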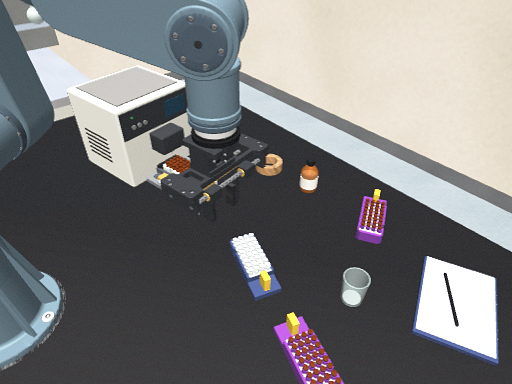

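View pics/top14.png

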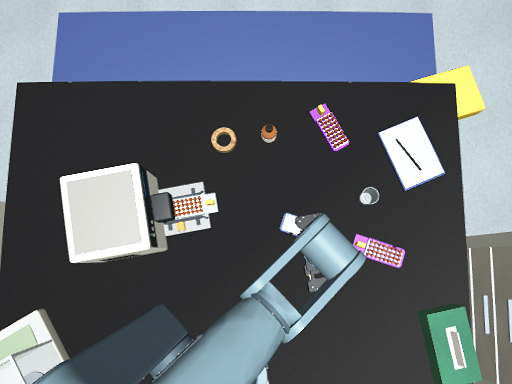

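Released and clear, and the bystanders look unmoved. One last measurement of the depth, using the rack and sill in the same top picture.

```bash
python3 -c "
from h import *
crop('top14',198,175,222,235,12,'p1')
a=cv2.imread('pics/top14.png')
crop('top14',195,176,225,220,17,'p1')"
```

```text
(no output)
```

View pics/p1.png

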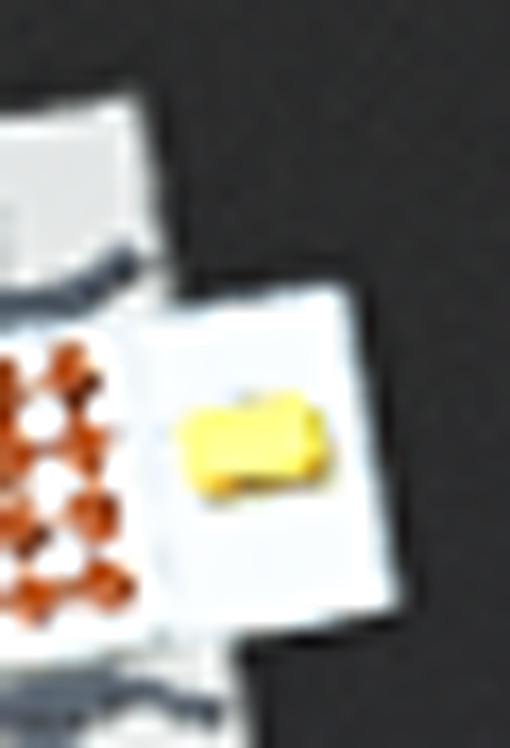

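Run:
```python
from ov3 import *
from scipy.ndimage import map_coordinates
def edge(f,z,ys,x0,x1):
    s=load(f);g=s['frame'].astype(float).mean(2);out=[]
    xs=np.arange(x0,x1,.1)
    pr=[]
    for y in ys:
        uv=proj(s,[samp(x,y,z) for x in xs]);pr.append(map_coordinates(g,[uv[:,1],uv[:,0]],order=1))
    p=np.mean(pr,0);lo,hi=p[:20].mean(),p[-20:].mean();k=np.where(p>(lo+hi)/2)[0][0];return round(xs[k],2),round(lo),round(hi)
for f in('top0','top14'):
    print(f,'sill L',edge(f,12,np.arange(52,70,2),-15,12),'sill R',edge(f,12,np.arange(-70,-52,2),-15,12))
print('tail',edge('top14',24,np.arange(-24,20,2),-45,-25),edge('top14',24,np.arange(-24,-12,2),-45,-25),edge('top14',24,np.arange(10,22,2),-45,-25))
```

```text
top0 sill L (np.float64(-0.2), 47, 239) sill R (np.float64(0.2), 46, 234)
top14 sill L (np.float64(-0.1), 45, 235) sill R (np.float64(0.2), 43, 230)
tail (np.float64(-33.2), 45, 240) (np.float64(-33.1), 45, 254) (np.float64(-33.0), 45, 254)
```

The fit now gives lead ≈ 127 mm, square to the sill, inside 125–131.5. By force it is about 1 mm clear of where the catch began to resist the pull. I hand in.

```bash
python3 -c "
from rig import robot
print(robot.hand_in())"
```

```text
the job is handed in; nothing more can be done
None
```

The silver rack of brown vials is in the lane with its leading end about 127 mm past the sill, and the catch appears to be in the notch. I handed the job in at about 21 s of the 56 s limit; no verdict was reported.

I gripped the rack at its balance point and set it down tail-low, with its leading end about 51 mm past the sill. I let go, took it again by the yellow grip, levelled it and eased it in. Most of the push took 5–10 N, until it stopped at about 17 N.

**Last checks**
- **Position:** the last top picture puts the leading end at 126.8–127.2 mm, square to the sill. It sits about 1–2 mm right of the middle of the lane. I last confirmed it was level when I gripped it at the sill, and did not measure tilt separately at the end.
- **Catch:** a gentle pull moved the rack freely at about 2 N for roughly 2.6 mm, then it resisted at 5.5 N with little further movement. That fits the ball sitting in the notch. I then moved the rack back to the middle of that play and let go.
- **Surroundings:** the arm is clear with no wrist force. The cork ring, bottle, beaker and purple racks look unmoved. The blue rack looks in place in the side picture, but the arm partly hides it in the last top one.

**Checks that failed or disagreed**
- **Ball not visible:** the pictures cannot show the catch ball. The pin on the brass block does not move with it, so the catch is confirmed by force only.
- **Depth readings:** before the pull test, the side picture gave about 128.2 mm and the top picture about 129.6 mm. The depth is good to about 1 mm.

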